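# Load the wash carrier with a turned batch

### The job

Load the wash carrier for the spray washer: press every brass cap on the green mat fully home, mouth down, onto a white spigot of its own, down on the shoulder so that friction holds it. Open the mesh lid, carry the open basket level so that none of its loose nuts is lost, set it down in its bay between the guides and let go of it, then shut the lid fully over it. Leave everything else on the bench where it is.

Things in the scene. Friction and masses are not known exactly. Their poses are not given: they have to be found in the camera images.
- carrier: stainless wash carrier, a fixed flat plate 190 mm (its x) by 270 mm (its y) whose top is 20 mm above the bench; origin at the centre of its underside. Five white split spigots stand on its -y part, the basket bay with its hinged mesh lid is on its +y part.
- spigot0 (a point): spigot 0: this point is on its axis at the top of its dark steel shoulder (34 mm across, 28 mm above the bench), where a cap's mouth rests when fully home; z up. Above it rise 32 mm of split white nylon: three sprung leaves, 28.6 mm across over the lowest 5 mm, tapering to 22.8 mm and blunted to 18 mm at the tip. Spigots stand at least 68 mm apart.
- spigot1 (a point): spigot 1, the same. On any spigot a cap set down loosely stays 5 to 12 mm short of home; pushing it home takes 8 to 20 N, then friction holds it.
- spigot2 (a point): spigot 2, the same
- spigot3 (a point): spigot 3, the same
- spigot4 (a point): spigot 4, the same
- cap0_mid (a point): turned brass cap, about 0.15 kg: 36 mm outside diameter, 42 mm tall, closed on top, straight 27 mm bore 36 mm deep, open below. Three to five caps are there, standing mouth down on a thin green mat on the bench. This point is its centre, 21 mm above its mouth; z up through its closed end.
- cap1_mid (a point): another such brass cap, number 1: its centre, half-way up
- cap2_mid (a point): another such brass cap, number 2: its centre, half-way up
- cap3_mid (a point): another such brass cap, number 3: its centre, half-way up
- cap4_mid (a point): another such brass cap, number 4: its centre, half-way up
- basket_mid (a point): open basket of perforated sheet metal, 84 mm long (its x), 60 mm wide (its y), 34 mm tall, floor and walls 2.5 mm thick, about 0.16 kg; four loose nuts lie in it. It stands on the bench at the start and can be gripped across its width. This point is its centre, 17 mm above its underside; z up.
- nut0_mid (a point): loose brass hex nut, 18 mm across flats, 10 mm thick, in the basket: its centre
- nut1_mid (a point): loose brass hex nut, 18 mm across flats, 10 mm thick, in the basket: its centre
- nut2_mid (a point): loose brass hex nut, 18 mm across flats, 10 mm thick, in the basket: its centre
- nut3_mid (a point): loose brass hex nut, 18 mm across flats, 10 mm thick, in the basket: its centre
- bay (a point): centre of the basket's place, on the carrier's top face (20 mm above the bench), axes as the carrier's: the basket stands here, its length along the carrier's x, either way round, between flared guides 12 mm high with about 3 mm of play on each side. No guides at the middle of its long sides.
- lid (a joint): angle of the mesh lid over the bay, in rad: 0 = shut (level, its underside 4 mm above the rim of a basket in the bay), 1.9 = fully open, leaning back beyond upright. It is shut or a little ajar at the start, and its stiff hinge stays where it is left; moving it takes about 2 N at the bar.
- lid_hinge (a point): point on the lid's hinge axis, at the middle of its width, 60 mm above the bench at the bay's +x side; the axis runs along the carrier's y. The lid is 112 mm long and 88 mm wide and opens upward, its free edge rising and going over towards the carrier's +x.
- lid_bar (a point): centre of the red bar handle on the lid's upper face: a round bar 10 mm thick and 60 mm long, parallel to the hinge axis, 106 mm from the hinge along the lid and 36 mm off the lid's mid-plane
- spanner: steel spanner lying on the bench (to be left alone)
- soft_jaw: stepped dark steel chuck jaw, about 50 x 85 x 44 mm (to be left alone)
- insert_box: flat orange insert box, 55 x 85 x 16 mm (to be left alone)
- oil_bottle: white bottle with a red cap, 60 mm across, 160 mm tall (to be left alone)

How it is judged:
By the outcome, as a careful person would: the job done as asked, in the order asked, and still so for the second after the job is handed in, with the robot touching nothing.
Of cap0, cap1, cap2, cap3, cap4 only 3 to 5 are there at a start; the rules pass over those that are not, and their reading is None.
At some moment in a run one of cap0, cap1, cap2, cap3, cap4 may be knocked a few centimetres aside while the robot is not near it.
It also fails if it takes over 210 s, if anything falls off the work surface, if the arm or the gripper's body presses on something with over 40 N, if the wrist force passes 120 N, or if a joint passes its speed limit or range.

### The arm

A 6-joint arm with a two-finger parallel gripper is mounted at the origin on the work surface. World frame = base frame: x ahead of the robot, y to its left, z up, the work surface at z = 0. Lengths are in m, angles in rad, forces in N, time in s.
With the tool pointing down it reaches from about 0.375 to 0.9 m from the base axis. Payload 3.1 kg.
Tool frame: the origin (TCP) lies midway between the tips of the shut fingers; the grasp point (between the pads) lies 19 mm behind it (manip.grasp_offset is the distance from the TCP to the grasp point, in m); z points along the fingers, y is the line along which they close (so a half turn about z gives the same grasp; the last joint's range is limited). The gripper opens to 85 mm and grips with 20 to 120 N. Pads are 22 mm wide; open, the fingers measure 114 mm over their backs; the gripper's body (76 mm by 85 mm) begins 54 mm behind the grasp point. The pads swing forward as they close: fully open they stand 13 mm farther back than shut.
Start: joints at [-1.514, 0.527, 1.433, -0, 1.181, -0.178], TCP at [0.145, -0.608, 0.231] pointing down, gripper open.
Joint ranges: [-3.08, 3.08], [-0.75, 2.2], [0.22, 2.44], [-1.43, 4.57], [0, 2.65], [-2.85, 2.85]. Speed limits (rad/s): [2.79, 2.79, 3.14, 3.14, 3.14, 3.14].

### API

Orientations are given as a unit quaternion [x, y, z, w].
In Python, from station import sensors, cams, order, manip gives the robot as it stands.
- The arm moves only by the tool move_arm, never from a script. Its argument "targets" is a list of rows, each an object of numbers: "dx", "dy", "dz": the shift along the world's x, y, z normalised to -1 to 1, where 1 is 25 mm; "rx", "ry", "rz": the turn, a rotation vector about the world's x, y, z normalised to -1 to 1, where 1 is 30 degrees. A call has exactly 10 rows; each row shifts and turns the commanded pose from where the row before left it; what a row does not reach is not made up. A row lasts 1/8 s, in which the tool goes at most 62.5 mm and 10.7 degrees, less where a joint would pass 70% of its speed; a pose out of reach is approached as far as the arm can. A call with a number of a shift or a turn outside -1 to 1 is refused whole. A call with a gripper value outside its range is refused whole. "claw" is the opening in per cent of the stroke, from 0 (shut) to 100 (fully open), set as the call begins (left out, the last holds). The fingers move at their own pace and stop on an object; "newtons" is the grip in N (left out, the last holds). Time passes only in rows, so rows that do not move let the fingers close, or fill a call up. It gives the time, the measured TCP pose, the force, the opening and the grip force at its end, in the units of the state.
- sensors.sense(): the state, without advancing time (a new reading comes with each control period).
- cams.snapshot(name): name is "side" or "top"; returns the picture (384x512x3 uint8, red, green, blue); there is no depth.
- cams.camera_model(name): a dict with "fx", "fy", "cx", "cy" (pixels), "extrinsics" (4x4, takes a point from world to camera coordinates). Camera axes: x right, y down, z forward; pixel columns grow to the right and rows downward; lengths in m; the calibration is good to about 2 mm. A picture is of the moment at which its call begins. camera_model takes no time and is no camera call.
- order.sign_off(): hands the job in; it is judged then, once.
The state is a dict: "t": time; "q": joint angles; "qd": joint speeds; "tau": joint torques, N m; "tcp_pos": TCP position; "tool_rot": TCP orientation; "force": force on the tool from outside, world axes, zero at the start; "ft_torque": the same for the moment, N m; "finger_gap": opening from 0.0 (shut) to 1.0 (fully open); "gripper_force": force on a finger pad.
Only numpy, scipy, OpenCV 4.12 (cv2) and the standard library are available. Lean on these libraries where they do the work, as an engineer would, in place of code of your own. Each camera call takes 0.05 s, during which the arm holds its last target. There are 200 camera calls.

## Working session

There is one attempt and no reset: what is moved stays moved. The work goes in short steps, Python scripts to look and compute and a tool call to move; the robot and the scene stay as the last step left them, time stands still between calls to the robot, and variables do not carry over. Pictures are saved under pics/ and viewed, at most 14 in all, crops included, and the job is handed in when it is done.

Besides the shell and the picture viewer there is one more tool, called after "Emit:" in YAML: its name, and indented under it one key for each argument. move_arm: Moves the arm, as the interface text tells. Scaled input: -1 to 1 covers 25 mm each way for a shift and 30 degrees each way for a turn. Its arguments: {"type":"object","properties":{"targets":{"type":"array"},"claw":{"type":"number"},"newtons":{"type":"number"}},"required":["targets"]}

```bash
ls; mkdir -p pics; cat > h.py <<'E'
from station import sensors,cams,order,manip
import numpy as np,cv2
def snap(n,f,crop=None,s=1):
    im=cams.snapshot(n)[:,:,::-1]
    cv2.imwrite('pics/raw_'+f,im)
    if crop: x0,y0,x1,y1=crop; im=im[y0:y1,x0:x1]
    im=cv2.resize(im,None,fx=s,fy=s,interpolation=cv2.INTER_CUBIC); cv2.imwrite('pics/'+f,im)
def ray(n,u,v):
    m=cams.camera_model(n);E=np.array(m['extrinsics']);R=E[:3,:3];c=-R.T@E[:3,3]
    return c,R.T@np.array([(u-m['cx'])/m['fx'],(v-m['cy'])/m['fy'],1])
def at(n,u,v,z):
    c,d=ray(n,u,v);return (c+d*(z-c[2])/d[2]).round(4)
def px(n,p):
    m=cams.camera_model(n);E=np.array(m['extrinsics']);q=E[:3,:3]@np.array(p)+E[:3,3]
    return np.array([m['fx']*q[0]/q[2]+m['cx'],m['fy']*q[1]/q[2]+m['cy']]).round(1)
E
python3 - <<'E'
from h import *
print(sensors.sense()); print(manip.grasp_offset)
for n in ('top','side'):
    snap(n,n+'0.png',None,1.56); m=cams.camera_model(n);print(m['fx'],m['cx'],m['cy'],ray(n,256,192))
E
```

```text
pics
{'t': 0.0, 'q': array([-1.51447578e+00,  5.28479114e-01,  1.43393878e+00,  1.64508143e-07,
        1.18137646e+00, -1.78516788e-01]), 'qd': array([ 0.00185892,  0.00072807, -0.00014804, -0.00022336, -0.00072746,
        0.00086726]), 'tau': array([-1.15750994e-03, -4.42349374e+01, -1.78025490e+01, -2.80036629e-04,
        8.49187811e-03, -1.35878705e-05]), 'tcp_pos': array([ 0.14540475, -0.60710043,  0.23031406]), 'tool_rot': array([ 9.93113747e-01,  1.17148938e-01,  6.72942099e-05, -1.09879555e-03]), 'force': array([-0.57287791, -0.14675293, -0.23735377]), 'ft_torque': array([-0.00887411, -0.02801936,  0.04209259]), 'gripper_force': 0.0, 'finger_gap': 0.9961546498368086}
0.0187
480.57389843199377 252.54704826930896 190.18885605203502 (array([0.42326654, 0.06873285, 1.58954971]), array([ 0.1079162 , -0.0126556 , -0.99411255]))
475.3467733453708 263.94077736558353 193.26631697663524 (array([ 0.46324372, -1.12910891,  0.92342557]), array([ 0.06199237,  0.82342248, -0.56428585]))
```

View pics/top0.png

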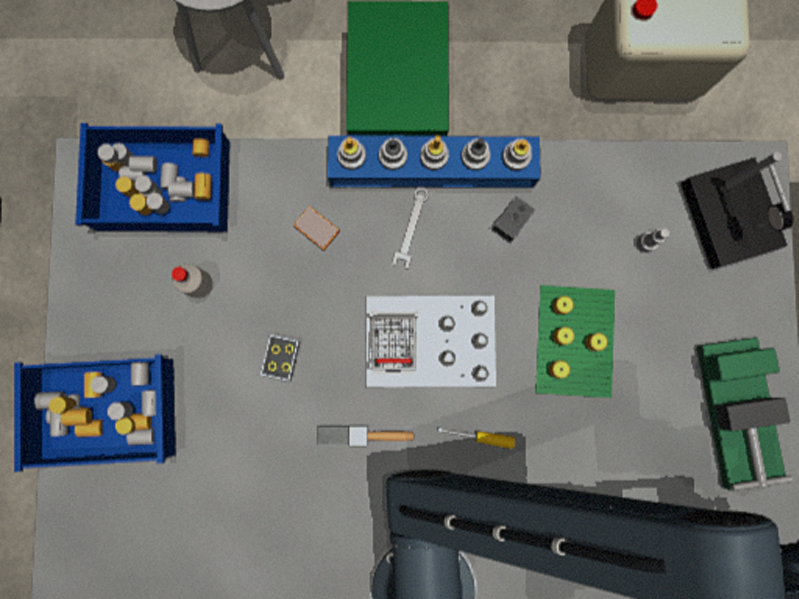

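View pics/side0.png

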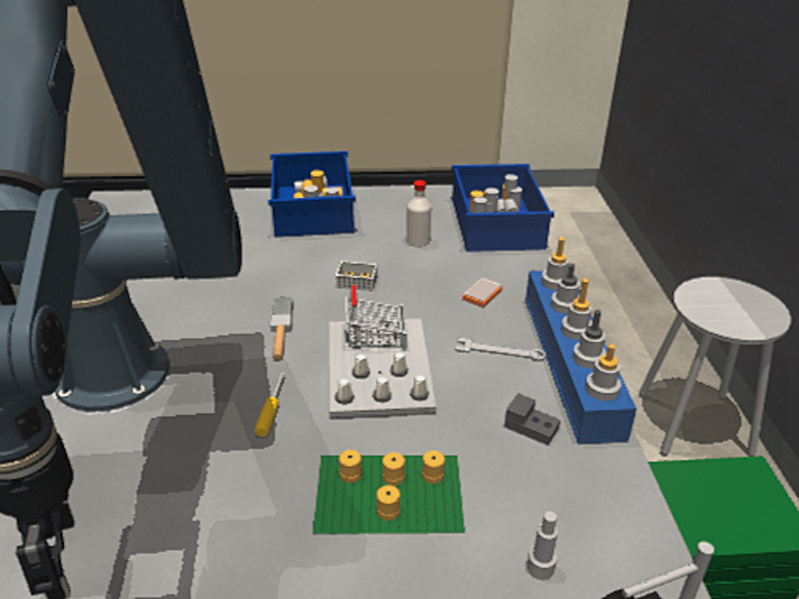

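Four caps on the mat to the right, the carrier in the centre (five spigots, lid bar towards the robot), basket left of it. Now enlarged crops.

```bash
python3 - <<'E'
import cv2
a=cv2.imread('pics/raw_top0.png');b=cv2.imread('pics/raw_side0.png')
f=lambda im,x0,y0,x1,y1,s:cv2.resize(im[y0:y1,x0:x1],None,fx=s,fy=s,interpolation=cv2.INTER_CUBIC)
cv2.imwrite('pics/c1.png',f(a,160,180,400,260,3.33333)); cv2.imwrite('pics/c2.png',f(b,195,160,305,345,3.2))
t=f(a,160,180,400,260,3.33333)
c=f(b,200,165,300,345,3.3333); 
import numpy as np
cv2.imwrite('pics/c2.png',np.hstack([f(b,200,160,300,270,5)[:, :],]))
E
```

```text
(no output)
```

View pics/c1.png

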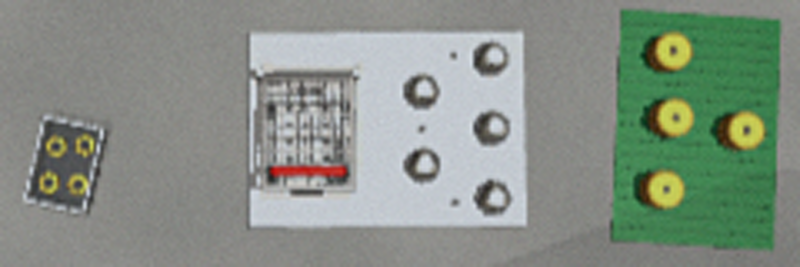

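View pics/c2.png

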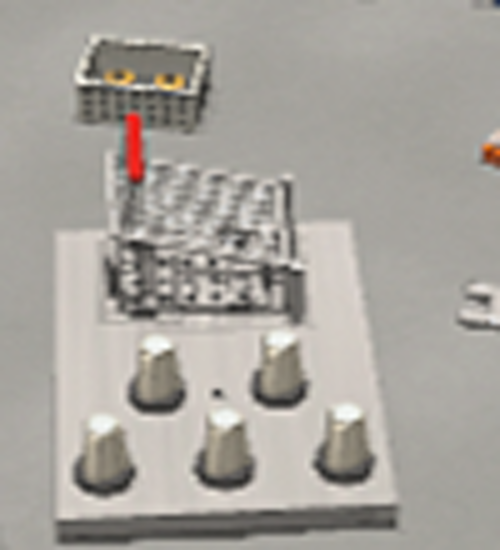

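```bash
cat >> h.py <<'E'
def T(u,v): return ((u+.5)/3.33333-.5+160,(v+.5)/3.33333-.5+180)
def S(u,v): return ((u+.5)/5-.5+200,(v+.5)/5-.5+160)
def tri(pt,ps):
    A=[];b=[]
    for n,p in (('top',pt),('side',ps)):
        c,d=ray(n,*p);d/=np.linalg.norm(d);M=np.eye(3)-np.outer(d,d);A.append(M);b.append(M@c)
    return np.linalg.lstsq(np.vstack(A),np.hstack(b),rcond=None)[0].round(4)
E
python3 - <<'E'
from h import *
print('carrier',[at('top',*T(*p),.02) for p in [(249,32),(523,31),(526,227),(249,228)]])
print('carrier side',[at('side',*S(*p),.02) for p in [(54,232),(347,222),(397,506),(56,522)]])
for t,s in zip([(494,57),(494,126),(495,196),(424,91),(425,163)],[(346,410),(226,416),(103,422),(281,337),(158,342)]):
    print('spig',at('top',*T(*t),.06),at('side',*S(*s),.06),tri(T(*t),S(*s)))
for t in [(673,50),(674,117),(745,130),(665,188)]: print('cap',at('top',*T(*t),.043))
raw=cv2.imread('pics/raw_side0.png')
for s in [(433,455),(393,457),(388,490),(350,454)]: print('capside',at('side',s[0]/1.56,s[1]/1.56,.043))
print('basket',[at('top',*T(*p),.034) for p in [(46,114),(107,125),(88,213),(25,202)]])
print('bside',[at('side',*S(*p),.034) for p in [(91,38),(210,43),(203,92),(78,86)]])
print('nuts',[at('top',*T(*p),.0125) for p in [(56,146),(85,145),(48,182),(78,184)]])
print('bar',tri(T(270,171),S(134,116)),tri(T(347,171),S(137,177)))
print('hinge',[at('top',*T(*p),.06) for p in [(258,73),(358,70)]])
E
```

```text
carrier [array([0.6024, 0.1199, 0.02  ]), array([ 0.6047, -0.1504,  0.02  ]), array([ 0.4126, -0.1513,  0.02  ]), array([0.4105, 0.1183, 0.02  ])]
carrier side [array([0.4104, 0.1176, 0.02  ]), array([0.5999, 0.1179, 0.02  ]), array([ 0.6031, -0.153 ,  0.02  ]), array([ 0.4142, -0.1542,  0.02  ])]
spig [ 0.5748 -0.1167  0.06  ] [ 0.5769 -0.1163  0.06  ] [ 0.5759 -0.1167  0.0603]
spig [ 0.5086 -0.1162  0.06  ] [ 0.5098 -0.1174  0.06  ] [ 0.5092 -0.1163  0.059 ]
spig [ 0.442  -0.1165  0.06  ] [ 0.4416 -0.1184  0.06  ] [ 0.4418 -0.1167  0.0586]
spig [ 0.5418 -0.0494  0.06  ] [ 0.5451 -0.049   0.06  ] [ 0.5434 -0.0494  0.0602]
spig [ 0.473  -0.0501  0.06  ] [ 0.4738 -0.0494  0.06  ] [ 0.4734 -0.05    0.0605]
cap [ 0.5842 -0.2929  0.043 ]
cap [ 0.519  -0.2925  0.043 ]
cap [ 0.5068 -0.361   0.043 ]
cap [ 0.4506 -0.2824  0.043 ]
capside [ 0.5836 -0.2907  0.043 ]
capside [ 0.519  -0.2909  0.043 ]
capside [ 0.5072 -0.3585  0.043 ]
capside [ 0.4503 -0.2799  0.043 ]
basket [array([0.5197, 0.3158, 0.034 ]), array([0.5093, 0.2565, 0.034 ]), array([0.4244, 0.2732, 0.034 ]), array([0.4346, 0.3342, 0.034 ])]
bside [array([0.4353, 0.3332, 0.034 ]), array([0.5199, 0.322 , 0.034 ]), array([0.5123, 0.2574, 0.034 ]), array([0.4261, 0.2697, 0.034 ])]
nuts [array([0.4896, 0.3087, 0.0125]), array([0.4907, 0.2803, 0.0125]), array([0.4544, 0.3158, 0.0125]), array([0.4526, 0.2864, 0.0125])]
bar [0.4636 0.0964 0.1212] [0.464  0.0261 0.1242]
hinge [array([0.5583, 0.1097, 0.06  ]), array([0.5617, 0.0139, 0.06  ])]
```

Points agree between the views within about 2 mm. Setting out to the first cap.

Emit:
move_arm:
  claw: 62
  newtons: 80
  targets:
    - {"dx": 0.88, "dy": 0.63, "rz": -0.045}
    - {"dx": 0.88, "dy": 0.63, "rz": -0.045}
    - {"dx": 0.88, "dy": 0.63, "rz": -0.045}
    - {"dx": 0.88, "dy": 0.63, "rz": -0.045}
    - {"dx": 0.88, "dy": 0.63, "rz": -0.045}
    - {"dx": 0.88, "dy": 0.63, "rz": -0.045}
    - {"dx": 0.88, "dy": 0.63, "rz": -0.045}
    - {"dx": 0.88, "dy": 0.63, "rz": -0.045}
    - {"dx": 0.88, "dy": 0.63, "rz": -0.045}
    - {"dx": 0.88, "dy": 0.63, "rz": -0.045}

```text
schema error: expected keys dx, dy, dz, rx, ry, rz
```

Emit:
move_arm:
  targets:
    - {"dx": 0.88, "dy": 0.63}
    - {"dx": 0.88, "dy": 0.63}
    - {"dx": 0.88, "dy": 0.63}
    - {"dx": 0.88, "dy": 0.63}
    - {"dx": 0.88, "dy": 0.63, "dz": -0.8}
    - {"dx": 0.88, "dy": 0.63, "dz": -0.8}
    - {"dx": 0.88, "dy": 0.63, "dz": -0.8}
    - {"dx": 0.88, "dy": 0.63, "dz": -0.8}
    - {"dx": 0.6, "dy": 0.63, "dz": -0.8}
    - {"dz": -0.8}

```text
schema error: expected keys dx, dy, dz, rx, ry, rz
```

All keys are needed in each row.

Emit:
move_arm:
  claw: 62
  newtons: 80
  targets:
    - {"dx": 0.88, "dy": 0.63, "dz": 0, "rx": 0, "ry": 0, "rz": -0.045}
    - {"dx": 0.88, "dy": 0.63, "dz": 0, "rx": 0, "ry": 0, "rz": -0.045}
    - {"dx": 0.88, "dy": 0.63, "dz": 0, "rx": 0, "ry": 0, "rz": -0.045}
    - {"dx": 0.88, "dy": 0.63, "dz": 0, "rx": 0, "ry": 0, "rz": -0.045}
    - {"dx": 0.88, "dy": 0.63, "dz": 0, "rx": 0, "ry": 0, "rz": -0.045}
    - {"dx": 0.88, "dy": 0.63, "dz": 0, "rx": 0, "ry": 0, "rz": -0.045}
    - {"dx": 0.88, "dy": 0.63, "dz": 0, "rx": 0, "ry": 0, "rz": -0.045}
    - {"dx": 0.88, "dy": 0.63, "dz": 0, "rx": 0, "ry": 0, "rz": -0.045}
    - {"dx": 0.88, "dy": 0.63, "dz": 0, "rx": 0, "ry": 0, "rz": -0.045}
    - {"dx": 0.88, "dy": 0.63, "dz": 0, "rx": 0, "ry": 0, "rz": -0.045}

```text
t: 1.35
tcp_pos: [0.3659, -0.4494, 0.2308]
tool_rot: [1.0, -0.001, -0.0, -0.0]
force: [0.5, -0.8, 0.1]
finger_gap: 0.619
gripper_force: 0.0
```

Emit:
move_arm:
  targets:
    - {"dx": 0.88, "dy": 0.63, "dz": 0, "rx": 0, "ry": 0, "rz": 0}
    - {"dx": 0.88, "dy": 0.63, "dz": 0, "rx": 0, "ry": 0, "rz": 0}
    - {"dx": 0.88, "dy": 0.63, "dz": 0, "rx": 0, "ry": 0, "rz": 0}
    - {"dx": 0.88, "dy": 0.63, "dz": 0, "rx": 0, "ry": 0, "rz": 0}
    - {"dx": 0.88, "dy": 0.63, "dz": -0.8, "rx": 0, "ry": 0, "rz": 0}
    - {"dx": 0.88, "dy": 0.63, "dz": -0.8, "rx": 0, "ry": 0, "rz": 0}
    - {"dx": 0.88, "dy": 0.63, "dz": -0.8, "rx": 0, "ry": 0, "rz": 0}
    - {"dx": 0.88, "dy": 0.63, "dz": -0.8, "rx": 0, "ry": 0, "rz": 0}
    - {"dx": 0.5, "dy": 0.63, "dz": -0.8, "rx": 0, "ry": 0, "rz": 0}
    - {"dx": 0, "dy": 0.5, "dz": -0.8, "rx": 0, "ry": 0, "rz": 0}

```text
t: 2.6
tcp_pos: [0.5545, -0.295, 0.11]
tool_rot: [1.0, 0.0, -0.0, -0.0]
force: [0.5, 0.0, 0.2]
finger_gap: 0.621
gripper_force: 0.0
```

```bash
cat >> h.py <<'E'
def caps(n='side',z=.043):
    im=cams.snapshot(n);cv2.imwrite('pics/last_%s.png'%n,im[:,:,::-1]);h=cv2.cvtColor(im,cv2.COLOR_RGB2HSV)
    m=((h[...,0]>15)&(h[...,0]<33)&(h[...,1]>110)&(h[...,2]>100)).astype(np.uint8)
    k,l,st,c=cv2.connectedComponentsWithStats(m)
    for i in range(1,k):
        p=at(n,*c[i],z)
        if st[i,4]>15 and -.5<p[1]<.15 and .4<p[0]<.7: print(n,p,st[i,:].tolist())
E
python3 - <<'E'
from h import *
caps('top'); caps('side',.025)
E
```

```text
top [ 0.5925 -0.292   0.043 ] [357, 190, 10, 6, 39]
side [ 0.4487 -0.2872  0.025 ] [217, 288, 15, 22, 252]
side [ 0.5834 -0.2986  0.025 ] [271, 289, 14, 21, 242]
side [ 0.5118 -0.3344  0.025 ] [241, 290, 19, 44, 549]
```

Emit:
move_arm:
  targets:
    - {"dx": 0.59, "dy": 0.07, "dz": 0, "rx": 0, "ry": 0, "rz": 0}
    - {"dx": 0.59, "dy": 0.07, "dz": 0, "rx": 0, "ry": 0, "rz": 0}
    - {"dx": 0, "dy": 0, "dz": 0, "rx": 0, "ry": 0, "rz": 0}
    - {"dx": 0, "dy": 0, "dz": -0.8, "rx": 0, "ry": 0, "rz": 0}
    - {"dx": 0, "dy": 0, "dz": -0.8, "rx": 0, "ry": 0, "rz": 0}
    - {"dx": 0, "dy": 0, "dz": -0.8, "rx": 0, "ry": 0, "rz": 0}
    - {"dx": 0, "dy": 0, "dz": -0.7, "rx": 0, "ry": 0, "rz": 0}
    - {"dx": 0, "dy": 0, "dz": -0.6, "rx": 0, "ry": 0, "rz": 0}
    - {"dx": 0, "dy": 0, "dz": -0.2, "rx": 0, "ry": 0, "rz": 0}
    - {"dx": 0, "dy": 0, "dz": 0, "rx": 0, "ry": 0, "rz": 0}

```text
t: 3.95
tcp_pos: [0.5835, -0.2926, 0.0135]
tool_rot: [1.0, -0.0, -0.0, -0.0]
force: [0.7, 0.7, -0.2]
finger_gap: 0.621
gripper_force: 0.0
```

Emit:
move_arm:
  claw: 0
  targets:
    - {"dx": 0, "dy": 0, "dz": 0, "rx": 0, "ry": 0, "rz": 0}
    - {"dx": 0, "dy": 0, "dz": 0, "rx": 0, "ry": 0, "rz": 0}
    - {"dx": 0, "dy": 0, "dz": 0, "rx": 0, "ry": 0, "rz": 0}
    - {"dx": 0, "dy": 0, "dz": 0, "rx": 0, "ry": 0, "rz": 0}
    - {"dx": 0, "dy": 0, "dz": 0, "rx": 0, "ry": 0, "rz": 0}
    - {"dx": 0, "dy": 0, "dz": 0, "rx": 0, "ry": 0, "rz": 0}
    - {"dx": 0, "dy": 0, "dz": 0, "rx": 0, "ry": 0, "rz": 0}
    - {"dx": 0, "dy": 0, "dz": 0, "rx": 0, "ry": 0, "rz": 0}
    - {"dx": 0, "dy": 0, "dz": 0, "rx": 0, "ry": 0, "rz": 0}
    - {"dx": 0, "dy": 0, "dz": 0, "rx": 0, "ry": 0, "rz": 0}

```text
t: 5.2
tcp_pos: [0.5842, -0.293, 0.015]
tool_rot: [1.0, -0.0, 0.001, 0.001]
force: [0.1, 0.2, 5.8]
finger_gap: 0.402
gripper_force: 80.3
```

Emit:
move_arm:
  targets:
    - {"dx": 0, "dy": 0, "dz": 0.9, "rx": 0, "ry": 0, "rz": 0}
    - {"dx": 0, "dy": 0, "dz": 0.9, "rx": 0, "ry": 0, "rz": 0}
    - {"dx": 0, "dy": 0.88, "dz": 0.9, "rx": 0, "ry": 0, "rz": 0}
    - {"dx": 0, "dy": 0.88, "dz": 0.9, "rx": 0, "ry": 0, "rz": 0}
    - {"dx": -0.1, "dy": 0.88, "dz": 0, "rx": 0, "ry": 0, "rz": 0}
    - {"dx": -0.1, "dy": 0.88, "dz": 0, "rx": 0, "ry": 0, "rz": 0}
    - {"dx": -0.1, "dy": 0.88, "dz": 0, "rx": 0, "ry": 0, "rz": 0}
    - {"dx": 0, "dy": 0.88, "dz": 0, "rx": 0, "ry": 0, "rz": 0}
    - {"dx": 0, "dy": 0.88, "dz": 0, "rx": 0, "ry": 0, "rz": 0}
    - {"dx": 0, "dy": 0.88, "dz": 0, "rx": 0, "ry": 0, "rz": 0}

```text
t: 6.45
tcp_pos: [0.5761, -0.1151, 0.1037]
tool_rot: [1.0, -0.0, 0.0, 0.0]
force: [0.1, -0.0, -1.0]
finger_gap: 0.395
gripper_force: 79.9
```

```bash
python3 - <<'E'
from h import *
print(sensors.sense()['tcp_pos'],sensors.sense()['finger_gap'])
snap('side','s1.png',(200,190,320,310),5); snap('top','t1.png',(225,170,345,260),5)
E
```

```text
[ 0.57605048 -0.11506987  0.10370471] 0.39502591072523635
```

View pics/s1.png

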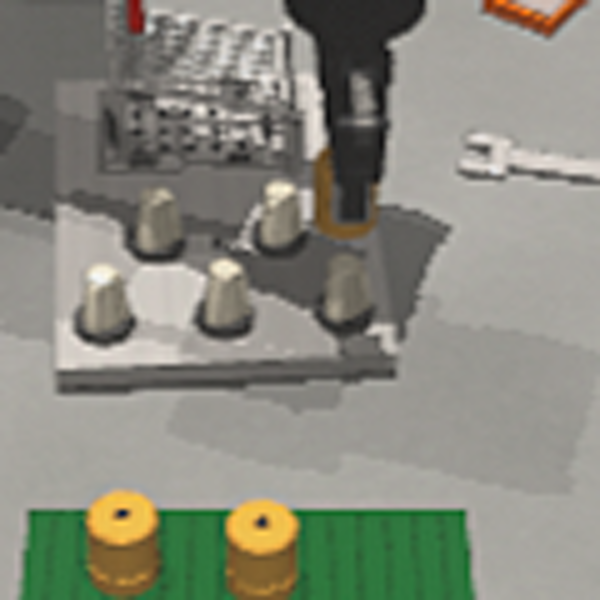

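Emit:
move_arm:
  newtons: 110
  targets:
    - {"dx": 0, "dy": -0.07, "dz": -0.6, "rx": 0, "ry": 0, "rz": 0}
    - {"dx": 0, "dy": 0, "dz": -0.6, "rx": 0, "ry": 0, "rz": 0}
    - {"dx": 0, "dy": 0, "dz": -0.4, "rx": 0, "ry": 0, "rz": 0}
    - {"dx": 0, "dy": 0, "dz": -0.2, "rx": 0, "ry": 0, "rz": 0}
    - {"dx": 0, "dy": 0, "dz": -0.1, "rx": 0, "ry": 0, "rz": 0}
    - {"dx": 0, "dy": 0, "dz": -0.1, "rx": 0, "ry": 0, "rz": 0}
    - {"dx": 0, "dy": 0, "dz": -0.1, "rx": 0, "ry": 0, "rz": 0}
    - {"dx": 0, "dy": 0, "dz": -0.1, "rx": 0, "ry": 0, "rz": 0}
    - {"dx": 0, "dy": 0, "dz": -0.1, "rx": 0, "ry": 0, "rz": 0}
    - {"dx": 0, "dy": 0, "dz": 0, "rx": 0, "ry": 0, "rz": 0}

```text
t: 7.8
tcp_pos: [0.5766, -0.1177, 0.0465]
tool_rot: [1.0, -0.001, 0.001, -0.0]
force: [3.7, 4.5, 2.0]
finger_gap: 0.392
gripper_force: 110.0
```

Emit:
move_arm:
  targets:
    - {"dx": 0.03, "dy": 0.04, "dz": -0.05, "rx": 0, "ry": 0, "rz": 0}
    - {"dx": 0, "dy": 0, "dz": -0.06, "rx": 0, "ry": 0, "rz": 0}
    - {"dx": 0, "dy": 0, "dz": -0.06, "rx": 0, "ry": 0, "rz": 0}
    - {"dx": 0, "dy": 0, "dz": -0.06, "rx": 0, "ry": 0, "rz": 0}
    - {"dx": 0, "dy": 0, "dz": -0.06, "rx": 0, "ry": 0, "rz": 0}
    - {"dx": 0, "dy": 0, "dz": 0, "rx": 0, "ry": 0, "rz": 0}
    - {"dx": 0, "dy": 0, "dz": 0, "rx": 0, "ry": 0, "rz": 0}
    - {"dx": 0, "dy": 0, "dz": 0, "rx": 0, "ry": 0, "rz": 0}
    - {"dx": 0, "dy": 0, "dz": 0, "rx": 0, "ry": 0, "rz": 0}
    - {"dx": 0, "dy": 0, "dz": 0, "rx": 0, "ry": 0, "rz": 0}

```text
t: 9.05
tcp_pos: [0.5771, -0.1174, 0.043]
tool_rot: [1.0, -0.0, 0.001, 0.0]
force: [-3.2, 5.8, 26.5]
finger_gap: 0.387
gripper_force: 112.9
```

Emit:
move_arm:
  targets:
    - {"dx": 0, "dy": 0, "dz": -0.06, "rx": 0, "ry": 0, "rz": 0}
    - {"dx": 0, "dy": 0, "dz": -0.06, "rx": 0, "ry": 0, "rz": 0}
    - {"dx": 0, "dy": 0, "dz": 0, "rx": 0, "ry": 0, "rz": 0}
    - {"dx": 0, "dy": 0, "dz": 0, "rx": 0, "ry": 0, "rz": 0}
    - {"dx": 0, "dy": 0, "dz": 0, "rx": 0, "ry": 0, "rz": 0}
    - {"dx": 0, "dy": 0, "dz": 0, "rx": 0, "ry": 0, "rz": 0}
    - {"dx": 0, "dy": 0, "dz": 0, "rx": 0, "ry": 0, "rz": 0}
    - {"dx": 0, "dy": 0, "dz": 0, "rx": 0, "ry": 0, "rz": 0}
    - {"dx": 0, "dy": 0, "dz": 0, "rx": 0, "ry": 0, "rz": 0}
    - {"dx": 0, "dy": 0, "dz": 0, "rx": 0, "ry": 0, "rz": 0}

```text
t: 10.3
tcp_pos: [0.5771, -0.1174, 0.0429]
tool_rot: [1.0, -0.0, 0.001, 0.001]
force: [-7.8, 5.9, 43.9]
finger_gap: 0.391
gripper_force: 115.0
```

Emit:
move_arm:
  claw: 62
  targets:
    - {"dx": 0, "dy": 0, "dz": 0.3, "rx": 0, "ry": 0, "rz": 0}
    - {"dx": 0, "dy": 0, "dz": 0, "rx": 0, "ry": 0, "rz": 0}
    - {"dx": 0, "dy": 0, "dz": 0, "rx": 0, "ry": 0, "rz": 0}
    - {"dx": 0, "dy": 0, "dz": 0, "rx": 0, "ry": 0, "rz": 0}
    - {"dx": 0, "dy": 0, "dz": 0.9, "rx": 0, "ry": 0, "rz": 0}
    - {"dx": 0, "dy": 0, "dz": 0.9, "rx": 0, "ry": 0, "rz": 0}
    - {"dx": -0.5, "dy": -0.9, "dz": 0.8, "rx": 0, "ry": 0, "rz": 0}
    - {"dx": -0.5, "dy": -0.9, "dz": 0, "rx": 0, "ry": 0, "rz": 0}
    - {"dx": -0.5, "dy": -0.9, "dz": 0, "rx": 0, "ry": 0, "rz": 0}
    - {"dx": -0.5, "dy": -0.9, "dz": 0, "rx": 0, "ry": 0, "rz": 0}

```text
t: 11.55
tcp_pos: [0.526, -0.2079, 0.1079]
tool_rot: [1.0, -0.0, -0.001, -0.0]
force: [0.1, -0.0, 0.0]
finger_gap: 0.62
gripper_force: 0.0
```

```bash
python3 - <<'E'
from h import *
caps('top'); caps('side',.025); caps('side',.071)
im=cv2.imread('pics/last_side.png')
cv2.imwrite('pics/s2.png',cv2.resize(im[190:340,200:320],None,fx=4,fy=4,interpolation=2))
E
```

```text
top [ 0.5791 -0.1196  0.043 ] [303, 191, 11, 11, 89]
top [ 0.5029 -0.3713  0.043 ] [384, 215, 5, 10, 28]
side [ 0.5789 -0.0904  0.025 ] [263, 236, 12, 19, 192]
side [ 0.4489 -0.2868  0.025 ] [217, 288, 15, 22, 255]
side [ 0.5119 -0.3338  0.025 ] [241, 290, 19, 44, 544]
side [ 0.573  -0.1436  0.071 ] [263, 236, 12, 19, 192]
side [ 0.4497 -0.3298  0.071 ] [217, 288, 15, 22, 254]
side [ 0.5093 -0.3746  0.071 ] [241, 290, 19, 44, 544]
```

View pics/s2.png

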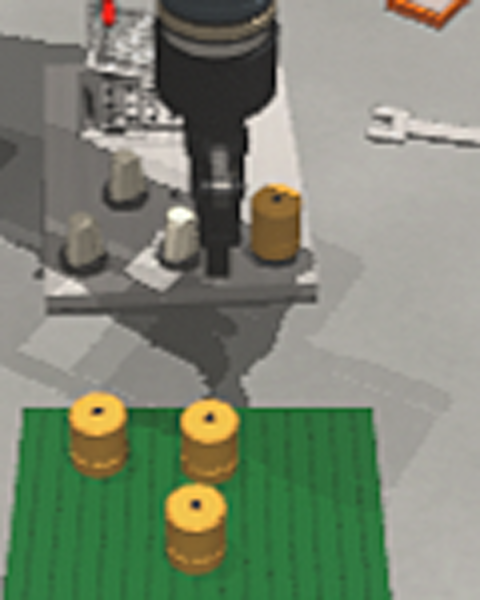

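Cap 0 is home on spigot 0 (dark shoulder ring just visible under it); the other three caps are unmoved. Next cap.

Emit:
move_arm:
  targets:
    - {"dx": -0.15, "dy": -0.84, "dz": 0, "rx": 0, "ry": 0, "rz": 0}
    - {"dx": -0.13, "dy": -0.84, "dz": 0, "rx": 0, "ry": 0, "rz": 0}
    - {"dx": 0, "dy": -0.84, "dz": 0, "rx": 0, "ry": 0, "rz": 0}
    - {"dx": 0, "dy": -0.84, "dz": 0, "rx": 0, "ry": 0, "rz": 0}
    - {"dx": 0, "dy": 0, "dz": -0.5, "rx": 0, "ry": 0, "rz": 0}
    - {"dx": 0, "dy": 0, "dz": -0.9, "rx": 0, "ry": 0, "rz": 0}
    - {"dx": 0, "dy": 0, "dz": -0.9, "rx": 0, "ry": 0, "rz": 0}
    - {"dx": 0, "dy": 0, "dz": -0.9, "rx": 0, "ry": 0, "rz": 0}
    - {"dx": 0, "dy": 0, "dz": -0.5, "rx": 0, "ry": 0, "rz": 0}
    - {"dx": 0, "dy": 0, "dz": 0, "rx": 0, "ry": 0, "rz": 0}

```text
t: 12.95
tcp_pos: [0.5189, -0.2903, 0.0148]
tool_rot: [1.0, -0.0, -0.001, -0.001]
force: [-0.7, 0.2, 0.4]
finger_gap: 0.619
gripper_force: 0.0
```

Emit:
move_arm:
  claw: 0
  targets:
    - {"dx": 0, "dy": 0, "dz": 0, "rx": 0, "ry": 0, "rz": 0}
    - {"dx": 0, "dy": 0, "dz": 0, "rx": 0, "ry": 0, "rz": 0}
    - {"dx": 0, "dy": 0, "dz": 0, "rx": 0, "ry": 0, "rz": 0}
    - {"dx": 0, "dy": 0, "dz": 0, "rx": 0, "ry": 0, "rz": 0}
    - {"dx": 0, "dy": 0, "dz": 0, "rx": 0, "ry": 0, "rz": 0}
    - {"dx": 0, "dy": 0, "dz": 0, "rx": 0, "ry": 0, "rz": 0}
    - {"dx": 0, "dy": 0, "dz": 0, "rx": 0, "ry": 0, "rz": 0}
    - {"dx": 0, "dy": 0, "dz": 0, "rx": 0, "ry": 0, "rz": 0}
    - {"dx": 0, "dy": 0, "dz": 0, "rx": 0, "ry": 0, "rz": 0}
    - {"dx": 0, "dy": 0, "dz": 0, "rx": 0, "ry": 0, "rz": 0}

```text
t: 14.2
tcp_pos: [0.5203, -0.2917, 0.0171]
tool_rot: [1.0, -0.0, 0.001, 0.001]
force: [0.3, 0.6, 6.0]
finger_gap: 0.391
gripper_force: 109.8
```

Emit:
move_arm:
  targets:
    - {"dx": 0, "dy": 0, "dz": 0.9, "rx": 0, "ry": 0, "rz": 0}
    - {"dx": 0, "dy": 0, "dz": 0.9, "rx": 0, "ry": 0, "rz": 0}
    - {"dx": 0, "dy": 0.87, "dz": 0.9, "rx": 0, "ry": 0, "rz": 0}
    - {"dx": 0, "dy": 0.87, "dz": 0.9, "rx": 0, "ry": 0, "rz": 0}
    - {"dx": -0.2, "dy": 0.87, "dz": 0, "rx": 0, "ry": 0, "rz": 0}
    - {"dx": -0.2, "dy": 0.87, "dz": 0, "rx": 0, "ry": 0, "rz": 0}
    - {"dx": 0, "dy": 0.87, "dz": 0, "rx": 0, "ry": 0, "rz": 0}
    - {"dx": 0, "dy": 0.87, "dz": 0, "rx": 0, "ry": 0, "rz": 0}
    - {"dx": 0, "dy": 0.87, "dz": 0, "rx": 0, "ry": 0, "rz": 0}
    - {"dx": 0, "dy": 0.87, "dz": 0, "rx": 0, "ry": 0, "rz": 0}

```text
t: 15.45
tcp_pos: [0.5098, -0.1158, 0.1059]
tool_rot: [1.0, -0.0, 0.0, -0.0]
force: [0.0, -0.4, -1.6]
finger_gap: 0.387
gripper_force: 109.5
```

Emit:
move_arm:
  targets:
    - {"dx": -0.02, "dy": -0.04, "dz": -0.6, "rx": 0, "ry": 0, "rz": 0}
    - {"dx": 0, "dy": 0, "dz": -0.6, "rx": 0, "ry": 0, "rz": 0}
    - {"dx": 0, "dy": 0, "dz": -0.4, "rx": 0, "ry": 0, "rz": 0}
    - {"dx": 0, "dy": 0, "dz": -0.2, "rx": 0, "ry": 0, "rz": 0}
    - {"dx": 0, "dy": 0, "dz": -0.1, "rx": 0, "ry": 0, "rz": 0}
    - {"dx": 0, "dy": 0, "dz": -0.1, "rx": 0, "ry": 0, "rz": 0}
    - {"dx": 0, "dy": 0, "dz": -0.1, "rx": 0, "ry": 0, "rz": 0}
    - {"dx": 0, "dy": 0, "dz": -0.1, "rx": 0, "ry": 0, "rz": 0}
    - {"dx": 0, "dy": 0, "dz": -0.1, "rx": 0, "ry": 0, "rz": 0}
    - {"dx": 0, "dy": 0, "dz": 0, "rx": 0, "ry": 0, "rz": 0}

```text
t: 16.7
tcp_pos: [0.5095, -0.1181, 0.0485]
tool_rot: [1.0, -0.001, 0.0, -0.0]
force: [1.5, 3.7, 1.2]
finger_gap: 0.383
gripper_force: 109.9
```

Emit:
move_arm:
  targets:
    - {"dx": 0, "dy": 0, "dz": -0.06, "rx": 0, "ry": 0, "rz": 0}
    - {"dx": 0, "dy": 0, "dz": -0.06, "rx": 0, "ry": 0, "rz": 0}
    - {"dx": 0, "dy": 0, "dz": -0.06, "rx": 0, "ry": 0, "rz": 0}
    - {"dx": 0, "dy": 0, "dz": -0.06, "rx": 0, "ry": 0, "rz": 0}
    - {"dx": 0, "dy": 0, "dz": -0.06, "rx": 0, "ry": 0, "rz": 0}
    - {"dx": 0, "dy": 0, "dz": -0.03, "rx": 0, "ry": 0, "rz": 0}
    - {"dx": 0, "dy": 0, "dz": 0, "rx": 0, "ry": 0, "rz": 0}
    - {"dx": 0, "dy": 0, "dz": 0, "rx": 0, "ry": 0, "rz": 0}
    - {"dx": 0, "dy": 0, "dz": 0, "rx": 0, "ry": 0, "rz": 0}
    - {"dx": 0, "dy": 0, "dz": 0, "rx": 0, "ry": 0, "rz": 0}

```text
t: 17.95
tcp_pos: [0.5096, -0.1182, 0.0449]
tool_rot: [1.0, -0.0, 0.001, 0.0]
force: [-4.2, 7.1, 40.1]
finger_gap: 0.386
gripper_force: 114.7
```

Emit:
move_arm:
  claw: 62
  targets:
    - {"dx": 0, "dy": 0, "dz": 0.3, "rx": 0, "ry": 0, "rz": 0}
    - {"dx": 0, "dy": 0, "dz": 0, "rx": 0, "ry": 0, "rz": 0}
    - {"dx": 0, "dy": 0, "dz": 0, "rx": 0, "ry": 0, "rz": 0}
    - {"dx": 0, "dy": 0, "dz": 0, "rx": 0, "ry": 0, "rz": 0}
    - {"dx": 0, "dy": 0, "dz": 0.9, "rx": 0, "ry": 0, "rz": 0}
    - {"dx": 0, "dy": 0, "dz": 0.9, "rx": 0, "ry": 0, "rz": 0}
    - {"dx": -0.5, "dy": -0.9, "dz": 0.8, "rx": 0, "ry": 0, "rz": 0}
    - {"dx": -0.5, "dy": -0.9, "dz": 0, "rx": 0, "ry": 0, "rz": 0}
    - {"dx": -0.5, "dy": -0.9, "dz": 0, "rx": 0, "ry": 0, "rz": 0}
    - {"dx": -0.5, "dy": -0.9, "dz": 0, "rx": 0, "ry": 0, "rz": 0}

```text
t: 19.2
tcp_pos: [0.4585, -0.209, 0.1123]
tool_rot: [1.0, -0.0, -0.0, -0.0]
force: [0.4, -0.0, -0.5]
finger_gap: 0.62
gripper_force: 0.0
```

```bash
python3 - <<'E'
from h import *
caps('top'); caps('side',.025)
E
```

```text
top [ 0.5784 -0.1195  0.043 ] [303, 191, 11, 11, 91]
top [ 0.5105 -0.1215  0.043 ] [304, 212, 11, 11, 91]
top [ 0.5064 -0.361   0.043 ] [378, 214, 12, 11, 95]
side [ 0.5102 -0.0912  0.025 ] [239, 237, 12, 19, 195]
side [ 0.5793 -0.0903  0.025 ] [263, 236, 12, 19, 199]
side [ 0.4491 -0.2863  0.025 ] [217, 288, 15, 21, 255]
side [ 0.506  -0.3656  0.025 ] [241, 311, 16, 23, 284]
```

Emit:
move_arm:
  targets:
    - {"dx": -0.16, "dy": -0.72, "dz": 0, "rx": 0, "ry": 0, "rz": 0}
    - {"dx": -0.16, "dy": -0.72, "dz": 0, "rx": 0, "ry": 0, "rz": 0}
    - {"dx": 0, "dy": -0.72, "dz": 0, "rx": 0, "ry": 0, "rz": 0}
    - {"dx": 0, "dy": -0.72, "dz": 0, "rx": 0, "ry": 0, "rz": 0}
    - {"dx": 0, "dy": 0, "dz": -0.6, "rx": 0, "ry": 0, "rz": 0}
    - {"dx": 0, "dy": 0, "dz": -0.9, "rx": 0, "ry": 0, "rz": 0}
    - {"dx": 0, "dy": 0, "dz": -0.9, "rx": 0, "ry": 0, "rz": 0}
    - {"dx": 0, "dy": 0, "dz": -0.9, "rx": 0, "ry": 0, "rz": 0}
    - {"dx": 0, "dy": 0, "dz": -0.5, "rx": 0, "ry": 0, "rz": 0}
    - {"dx": 0, "dy": 0, "dz": 0, "rx": 0, "ry": 0, "rz": 0}

```text
t: 20.55
tcp_pos: [0.4505, -0.2794, 0.0166]
tool_rot: [1.0, -0.0, -0.001, -0.001]
force: [0.7, -0.4, 0.4]
finger_gap: 0.619
gripper_force: 0.0
```

Emit:
move_arm:
  claw: 0
  targets:
    - {"dx": 0, "dy": 0, "dz": 0, "rx": 0, "ry": 0, "rz": 0}
    - {"dx": 0, "dy": 0, "dz": 0, "rx": 0, "ry": 0, "rz": 0}
    - {"dx": 0, "dy": 0, "dz": 0, "rx": 0, "ry": 0, "rz": 0}
    - {"dx": 0, "dy": 0, "dz": 0, "rx": 0, "ry": 0, "rz": 0}
    - {"dx": 0, "dy": 0, "dz": 0, "rx": 0, "ry": 0, "rz": 0}
    - {"dx": 0, "dy": 0, "dz": 0, "rx": 0, "ry": 0, "rz": 0}
    - {"dx": 0, "dy": 0, "dz": 0, "rx": 0, "ry": 0, "rz": 0}
    - {"dx": 0, "dy": 0, "dz": 0, "rx": 0, "ry": 0, "rz": 0}
    - {"dx": 0, "dy": 0, "dz": 0, "rx": 0, "ry": 0, "rz": 0}
    - {"dx": 0, "dy": 0, "dz": 0, "rx": 0, "ry": 0, "rz": 0}

```text
t: 21.8
tcp_pos: [0.4517, -0.2807, 0.0188]
tool_rot: [1.0, -0.0, 0.001, 0.001]
force: [0.2, 0.2, 5.4]
finger_gap: 0.387
gripper_force: 109.6
```

Emit:
move_arm:
  targets:
    - {"dx": 0, "dy": 0, "dz": 0.9, "rx": 0, "ry": 0, "rz": 0}
    - {"dx": 0, "dy": 0, "dz": 0.9, "rx": 0, "ry": 0, "rz": 0}
    - {"dx": 0, "dy": 0.81, "dz": 0.9, "rx": 0, "ry": 0, "rz": 0}
    - {"dx": 0, "dy": 0.81, "dz": 0.9, "rx": 0, "ry": 0, "rz": 0}
    - {"dx": -0.2, "dy": 0.81, "dz": 0, "rx": 0, "ry": 0, "rz": 0}
    - {"dx": -0.18, "dy": 0.81, "dz": 0, "rx": 0, "ry": 0, "rz": 0}
    - {"dx": 0, "dy": 0.81, "dz": 0, "rx": 0, "ry": 0, "rz": 0}
    - {"dx": 0, "dy": 0.81, "dz": 0, "rx": 0, "ry": 0, "rz": 0}
    - {"dx": 0, "dy": 0.81, "dz": 0, "rx": 0, "ry": 0, "rz": 0}
    - {"dx": 0, "dy": 0.81, "dz": 0, "rx": 0, "ry": 0, "rz": 0}

```text
t: 23.05
tcp_pos: [0.4417, -0.1169, 0.1074]
tool_rot: [1.0, -0.0, -0.0, -0.0]
force: [-0.4, -0.2, -1.3]
finger_gap: 0.386
gripper_force: 109.6
```

Emit:
move_arm:
  targets:
    - {"dx": 0, "dy": 0, "dz": -0.6, "rx": 0, "ry": 0, "rz": 0}
    - {"dx": 0, "dy": 0, "dz": -0.6, "rx": 0, "ry": 0, "rz": 0}
    - {"dx": 0, "dy": 0, "dz": -0.4, "rx": 0, "ry": 0, "rz": 0}
    - {"dx": 0, "dy": 0, "dz": -0.2, "rx": 0, "ry": 0, "rz": 0}
    - {"dx": 0, "dy": 0, "dz": -0.1, "rx": 0, "ry": 0, "rz": 0}
    - {"dx": 0, "dy": 0, "dz": -0.1, "rx": 0, "ry": 0, "rz": 0}
    - {"dx": 0, "dy": 0, "dz": -0.1, "rx": 0, "ry": 0, "rz": 0}
    - {"dx": 0, "dy": 0, "dz": -0.1, "rx": 0, "ry": 0, "rz": 0}
    - {"dx": 0, "dy": 0, "dz": -0.1, "rx": 0, "ry": 0, "rz": 0}
    - {"dx": 0, "dy": 0, "dz": 0, "rx": 0, "ry": 0, "rz": 0}

```text
t: 24.3
tcp_pos: [0.4423, -0.1185, 0.0503]
tool_rot: [1.0, -0.001, 0.001, 0.0]
force: [3.9, 3.7, 0.0]
finger_gap: 0.389
gripper_force: 110.0
```

Emit:
move_arm:
  targets:
    - {"dx": 0, "dy": 0, "dz": -0.06, "rx": 0, "ry": 0, "rz": 0}
    - {"dx": 0, "dy": 0, "dz": -0.06, "rx": 0, "ry": 0, "rz": 0}
    - {"dx": 0, "dy": 0, "dz": -0.06, "rx": 0, "ry": 0, "rz": 0}
    - {"dx": 0, "dy": 0, "dz": -0.06, "rx": 0, "ry": 0, "rz": 0}
    - {"dx": 0, "dy": 0, "dz": -0.06, "rx": 0, "ry": 0, "rz": 0}
    - {"dx": 0, "dy": 0, "dz": -0.04, "rx": 0, "ry": 0, "rz": 0}
    - {"dx": 0, "dy": 0, "dz": 0, "rx": 0, "ry": 0, "rz": 0}
    - {"dx": 0, "dy": 0, "dz": 0, "rx": 0, "ry": 0, "rz": 0}
    - {"dx": 0, "dy": 0, "dz": 0, "rx": 0, "ry": 0, "rz": 0}
    - {"dx": 0, "dy": 0, "dz": 0, "rx": 0, "ry": 0, "rz": 0}

```text
t: 25.55
tcp_pos: [0.4425, -0.1185, 0.0465]
tool_rot: [1.0, -0.0, 0.002, 0.001]
force: [-0.9, 5.5, 53.0]
finger_gap: 0.384
gripper_force: 116.4
```

Emit:
move_arm:
  claw: 62
  targets:
    - {"dx": 0, "dy": 0, "dz": 0.3, "rx": 0, "ry": 0, "rz": 0}
    - {"dx": 0, "dy": 0, "dz": 0, "rx": 0, "ry": 0, "rz": 0}
    - {"dx": 0, "dy": 0, "dz": 0, "rx": 0, "ry": 0, "rz": 0}
    - {"dx": 0, "dy": 0, "dz": 0, "rx": 0, "ry": 0, "rz": 0}
    - {"dx": 0, "dy": 0, "dz": 0.9, "rx": 0, "ry": 0, "rz": 0}
    - {"dx": 0, "dy": 0, "dz": 0.9, "rx": 0, "ry": 0, "rz": 0}
    - {"dx": 0.2, "dy": -0.9, "dz": 0.8, "rx": 0, "ry": 0, "rz": 0}
    - {"dx": 0.2, "dy": -0.9, "dz": 0, "rx": 0, "ry": 0, "rz": 0}
    - {"dx": 0.2, "dy": -0.9, "dz": 0, "rx": 0, "ry": 0, "rz": 0}
    - {"dx": 0.2, "dy": -0.9, "dz": 0, "rx": 0, "ry": 0, "rz": 0}

```text
t: 26.8
tcp_pos: [0.4614, -0.2096, 0.1132]
tool_rot: [1.0, -0.001, -0.001, -0.001]
force: [-0.8, -0.8, 0.6]
finger_gap: 0.62
gripper_force: 0.0
```

```bash
python3 - <<'E'
from h import *
caps('top'); caps('side',.025)
E
```

```text
top [ 0.5784 -0.1195  0.043 ] [303, 191, 11, 11, 91]
top [ 0.5104 -0.1217  0.043 ] [304, 212, 11, 11, 88]
top [ 0.5077 -0.3619  0.043 ] [378, 214, 12, 11, 86]
top [ 0.4463 -0.1255  0.043 ] [305, 234, 10, 9, 55]
side [ 0.5102 -0.0915  0.025 ] [239, 237, 12, 19, 194]
side [ 0.5792 -0.0905  0.025 ] [263, 236, 12, 19, 200]
side [ 0.436  -0.0913  0.025 ] [214, 238, 10, 19, 162]
side [ 0.5061 -0.3655  0.025 ] [241, 311, 16, 23, 287]
```

Emit:
move_arm:
  targets:
    - {"dx": 0.36, "dy": -1, "dz": 0, "rx": 0, "ry": 0, "rz": 0}
    - {"dx": 0.36, "dy": -1, "dz": 0, "rx": 0, "ry": 0, "rz": 0}
    - {"dx": 0.36, "dy": -1, "dz": 0, "rx": 0, "ry": 0, "rz": 0}
    - {"dx": 0.36, "dy": -1, "dz": 0, "rx": 0, "ry": 0, "rz": 0}
    - {"dx": 0.38, "dy": -1, "dz": 0, "rx": 0, "ry": 0, "rz": 0}
    - {"dx": 0, "dy": -1, "dz": -0.4, "rx": 0, "ry": 0, "rz": 0}
    - {"dx": 0, "dy": 0, "dz": -1, "rx": 0, "ry": 0, "rz": 0}
    - {"dx": 0, "dy": 0, "dz": -1, "rx": 0, "ry": 0, "rz": 0}
    - {"dx": 0, "dy": 0, "dz": -1, "rx": 0, "ry": 0, "rz": 0}
    - {"dx": 0, "dy": 0, "dz": -0.5, "rx": 0, "ry": 0, "rz": 0}

```text
t: 28.15
tcp_pos: [0.5055, -0.3572, 0.0144]
tool_rot: [1.0, -0.001, -0.002, -0.002]
force: [-0.7, -1.0, 0.5]
finger_gap: 0.625
gripper_force: 0.0
```

Emit:
move_arm:
  claw: 0
  targets:
    - {"dx": 0, "dy": 0, "dz": 0, "rx": 0, "ry": 0, "rz": 0}
    - {"dx": 0, "dy": 0, "dz": 0, "rx": 0, "ry": 0, "rz": 0}
    - {"dx": 0, "dy": 0, "dz": 0, "rx": 0, "ry": 0, "rz": 0}
    - {"dx": 0, "dy": 0, "dz": 0, "rx": 0, "ry": 0, "rz": 0}
    - {"dx": 0, "dy": 0, "dz": 0, "rx": 0, "ry": 0, "rz": 0}
    - {"dx": 0, "dy": 0, "dz": 0, "rx": 0, "ry": 0, "rz": 0}
    - {"dx": 0, "dy": 0, "dz": 0, "rx": 0, "ry": 0, "rz": 0}
    - {"dx": 0, "dy": 0, "dz": 0, "rx": 0, "ry": 0, "rz": 0}
    - {"dx": 0, "dy": 0, "dz": 0, "rx": 0, "ry": 0, "rz": 0}
    - {"dx": 0, "dy": 0, "dz": 0, "rx": 0, "ry": 0, "rz": 0}

```text
t: 29.4
tcp_pos: [0.5072, -0.3583, 0.0168]
tool_rot: [1.0, -0.0, -0.0, -0.0]
force: [0.6, 0.0, -1.6]
finger_gap: 0.39
gripper_force: 109.3
```

Emit:
move_arm:
  targets:
    - {"dx": 0, "dy": 0, "dz": 1, "rx": 0, "ry": 0, "rz": 0}
    - {"dx": 0, "dy": 0, "dz": 1, "rx": 0, "ry": 0, "rz": 0}
    - {"dx": 0, "dy": 1, "dz": 1, "rx": 0, "ry": 0, "rz": 0}
    - {"dx": 0, "dy": 1, "dz": 0.8, "rx": 0, "ry": 0, "rz": 0}
    - {"dx": 0.24, "dy": 1, "dz": 0, "rx": 0, "ry": 0, "rz": 0}
    - {"dx": 0.24, "dy": 1, "dz": 0, "rx": 0, "ry": 0, "rz": 0}
    - {"dx": 0.24, "dy": 1, "dz": 0, "rx": 0, "ry": 0, "rz": 0}
    - {"dx": 0.24, "dy": 1, "dz": 0, "rx": 0, "ry": 0, "rz": 0}
    - {"dx": 0.24, "dy": 1, "dz": 0, "rx": 0, "ry": 0, "rz": 0}
    - {"dx": 0.24, "dy": 1, "dz": 0, "rx": 0, "ry": 0, "rz": 0}

```text
t: 30.65
tcp_pos: [0.5433, -0.1575, 0.1119]
tool_rot: [1.0, -0.0, 0.0, 0.0]
force: [0.3, -0.8, -1.8]
finger_gap: 0.387
gripper_force: 109.6
```

Emit:
move_arm:
  targets:
    - {"dx": 0, "dy": 0.87, "dz": 0, "rx": 0, "ry": 0, "rz": 0}
    - {"dx": 0, "dy": 0.87, "dz": 0, "rx": 0, "ry": 0, "rz": 0}
    - {"dx": 0, "dy": 0.87, "dz": 0, "rx": 0, "ry": 0, "rz": 0}
    - {"dx": 0, "dy": 0.87, "dz": 0, "rx": 0, "ry": 0, "rz": 0}
    - {"dx": 0, "dy": 0.87, "dz": 0, "rx": 0, "ry": 0, "rz": 0}
    - {"dx": 0, "dy": 0, "dz": 0, "rx": 0, "ry": 0, "rz": 0}
    - {"dx": 0, "dy": 0, "dz": -0.4, "rx": 0, "ry": 0, "rz": 0}
    - {"dx": 0, "dy": 0, "dz": 0, "rx": 0, "ry": 0, "rz": 0}
    - {"dx": 0, "dy": 0, "dz": 0, "rx": 0, "ry": 0, "rz": 0}
    - {"dx": 0, "dy": 0, "dz": 0, "rx": 0, "ry": 0, "rz": 0}

```text
t: 31.9
tcp_pos: [0.5433, -0.0501, 0.1018]
tool_rot: [1.0, -0.001, 0.0, 0.0]
force: [0.1, 0.2, -1.2]
finger_gap: 0.391
gripper_force: 109.6
```

Emit:
move_arm:
  targets:
    - {"dx": 0, "dy": 0, "dz": -0.6, "rx": 0, "ry": 0, "rz": 0}
    - {"dx": 0, "dy": 0, "dz": -0.6, "rx": 0, "ry": 0, "rz": 0}
    - {"dx": 0, "dy": 0, "dz": -0.3, "rx": 0, "ry": 0, "rz": 0}
    - {"dx": 0, "dy": 0, "dz": -0.18, "rx": 0, "ry": 0, "rz": 0}
    - {"dx": 0, "dy": 0, "dz": -0.1, "rx": 0, "ry": 0, "rz": 0}
    - {"dx": 0, "dy": 0, "dz": -0.1, "rx": 0, "ry": 0, "rz": 0}
    - {"dx": 0, "dy": 0, "dz": -0.1, "rx": 0, "ry": 0, "rz": 0}
    - {"dx": 0, "dy": 0, "dz": -0.1, "rx": 0, "ry": 0, "rz": 0}
    - {"dx": 0, "dy": 0, "dz": -0.1, "rx": 0, "ry": 0, "rz": 0}
    - {"dx": 0, "dy": 0, "dz": 0, "rx": 0, "ry": 0, "rz": 0}

```text
t: 33.15
tcp_pos: [0.5432, -0.0494, 0.0473]
tool_rot: [1.0, -0.0, 0.0, -0.0]
force: [-0.6, 1.8, 1.6]
finger_gap: 0.387
gripper_force: 110.0
```

Emit:
move_arm:
  targets:
    - {"dx": 0, "dy": 0, "dz": -0.06, "rx": 0, "ry": 0, "rz": 0}
    - {"dx": 0, "dy": 0, "dz": -0.06, "rx": 0, "ry": 0, "rz": 0}
    - {"dx": 0, "dy": 0, "dz": -0.06, "rx": 0, "ry": 0, "rz": 0}
    - {"dx": 0, "dy": 0, "dz": -0.06, "rx": 0, "ry": 0, "rz": 0}
    - {"dx": 0, "dy": 0, "dz": -0.06, "rx": 0, "ry": 0, "rz": 0}
    - {"dx": 0, "dy": 0, "dz": 0, "rx": 0, "ry": 0, "rz": 0}
    - {"dx": 0, "dy": 0, "dz": 0, "rx": 0, "ry": 0, "rz": 0}
    - {"dx": 0, "dy": 0, "dz": 0, "rx": 0, "ry": 0, "rz": 0}
    - {"dx": 0, "dy": 0, "dz": 0, "rx": 0, "ry": 0, "rz": 0}
    - {"dx": 0, "dy": 0, "dz": 0, "rx": 0, "ry": 0, "rz": 0}

```text
t: 34.4
tcp_pos: [0.5434, -0.0495, 0.0438]
tool_rot: [1.0, -0.0, 0.001, 0.0]
force: [-6.6, 3.4, 33.3]
finger_gap: 0.39
gripper_force: 114.0
```

Emit:
move_arm:
  targets:
    - {"dx": 0, "dy": 0, "dz": -0.06, "rx": 0, "ry": 0, "rz": 0}
    - {"dx": 0, "dy": 0, "dz": -0.02, "rx": 0, "ry": 0, "rz": 0}
    - {"dx": 0, "dy": 0, "dz": 0, "rx": 0, "ry": 0, "rz": 0}
    - {"dx": 0, "dy": 0, "dz": 0, "rx": 0, "ry": 0, "rz": 0}
    - {"dx": 0, "dy": 0, "dz": 0, "rx": 0, "ry": 0, "rz": 0}
    - {"dx": 0, "dy": 0, "dz": 0, "rx": 0, "ry": 0, "rz": 0}
    - {"dx": 0, "dy": 0, "dz": 0, "rx": 0, "ry": 0, "rz": 0}
    - {"dx": 0, "dy": 0, "dz": 0, "rx": 0, "ry": 0, "rz": 0}
    - {"dx": 0, "dy": 0, "dz": 0, "rx": 0, "ry": 0, "rz": 0}
    - {"dx": 0, "dy": 0, "dz": 0, "rx": 0, "ry": 0, "rz": 0}

```text
t: 35.65
tcp_pos: [0.5434, -0.0495, 0.0437]
tool_rot: [1.0, -0.0, 0.001, 0.0]
force: [-10.3, 4.1, 46.6]
finger_gap: 0.387
gripper_force: 115.8
```

Emit:
move_arm:
  claw: 62
  targets:
    - {"dx": 0, "dy": 0, "dz": 0.3, "rx": 0, "ry": 0, "rz": 0}
    - {"dx": 0, "dy": 0, "dz": 0, "rx": 0, "ry": 0, "rz": 0}
    - {"dx": 0, "dy": 0, "dz": 0, "rx": 0, "ry": 0, "rz": 0}
    - {"dx": 0, "dy": 0, "dz": 0, "rx": 0, "ry": 0, "rz": 0}
    - {"dx": 0, "dy": 0, "dz": 0.9, "rx": 0, "ry": 0, "rz": 0}
    - {"dx": 0, "dy": 0, "dz": 0.9, "rx": 0, "ry": 0, "rz": 0}
    - {"dx": -0.5, "dy": -0.9, "dz": 1, "rx": 0, "ry": 0, "rz": 0}
    - {"dx": -0.8, "dy": -0.9, "dz": 1, "rx": 0, "ry": 0, "rz": 0}
    - {"dx": -1, "dy": -0.9, "dz": 1, "rx": 0, "ry": 0, "rz": 0}
    - {"dx": -1, "dy": -0.9, "dz": 1, "rx": 0, "ry": 0, "rz": 0}

```text
t: 36.9
tcp_pos: [0.4598, -0.1402, 0.1904]
tool_rot: [1.0, -0.0, -0.001, -0.0]
force: [0.5, -0.7, 0.5]
finger_gap: 0.614
gripper_force: 0.0
```

```bash
python3 - <<'E'
from h import *
caps('top'); caps('side',.025)
im=cv2.imread('pics/last_side.png')
cv2.imwrite('pics/s3.png',cv2.resize(im[165:270,195:305],None,fx=5,fy=5,interpolation=2))
E
```

```text
top [ 0.5784 -0.1195  0.043 ] [303, 191, 11, 11, 89]
top [ 0.5457 -0.0511  0.043 ] [282, 201, 11, 11, 87]
top [ 0.5096 -0.1207  0.043 ] [304, 213, 11, 10, 85]
side [ 0.5466 -0.0201  0.025 ] [250, 221, 12, 19, 178]
side [ 0.5099 -0.0904  0.025 ] [238, 237, 13, 19, 204]
side [ 0.5793 -0.0903  0.025 ] [263, 236, 12, 19, 197]
side [ 0.4384 -0.0953  0.025 ] [213, 239, 13, 18, 174]
```

View pics/s3.png

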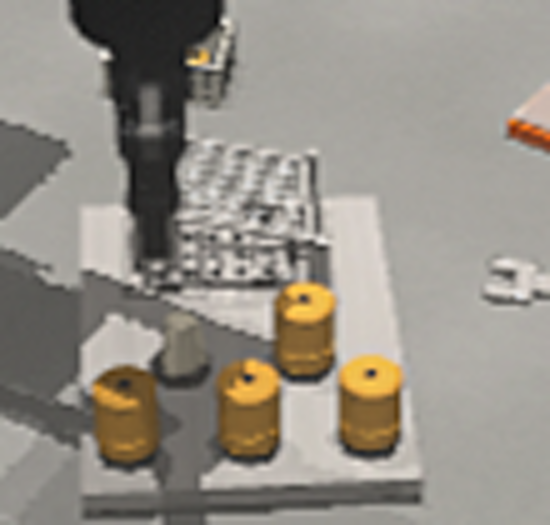

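All four caps sit at equal height on their shoulders. Now the lid: closed fingers go in front of the bar and push it along its arc.

Emit:
move_arm:
  claw: 0
  newtons: 30
  targets:
    - {"dx": -0.5, "dy": 1, "dz": 0, "rx": 0, "ry": 0, "rz": 0}
    - {"dx": -0.5, "dy": 1, "dz": 0, "rx": 0, "ry": 0, "rz": 0}
    - {"dx": 0, "dy": 1, "dz": 0, "rx": 0, "ry": 0, "rz": 0}
    - {"dx": 0, "dy": 1, "dz": 0, "rx": 0, "ry": 0, "rz": 0}
    - {"dx": 0, "dy": 1, "dz": 0, "rx": 0, "ry": 0, "rz": 0}
    - {"dx": 0, "dy": 1, "dz": 0, "rx": 0, "ry": 0, "rz": 0}
    - {"dx": 0, "dy": 1, "dz": 0, "rx": 0, "ry": 0, "rz": 0}
    - {"dx": 0, "dy": 1, "dz": -1, "rx": 0, "ry": 0, "rz": 0}
    - {"dx": 0, "dy": 0, "dz": -1, "rx": 0, "ry": 0, "rz": 0}
    - {"dx": 0, "dy": 0, "dz": -1, "rx": 0, "ry": 0, "rz": 0}

```text
t: 38.25
tcp_pos: [0.4357, 0.0615, 0.1137]
tool_rot: [1.0, 0.0, -0.0, -0.0]
force: [0.5, -0.3, 0.2]
finger_gap: 0.002
gripper_force: 0.0
```

```bash
python3 - <<'E'
from h import *
s=sensors.sense();print(s['tcp_pos'],s['q'])
hx=.558;p=[]
for th in np.r_[.25:1.86:17j]:
    f=th+.327; p.append((hx-.1119*np.cos(f)-.016,.06+.1119*np.sin(f)-.010))
p=np.array(p);print(p[0],p[-1]);print((np.diff(p,axis=0)/.025).round(2).tolist())
E
```

```text
[0.43569799 0.06149872 0.11374585] [-1.14921222e-01  4.95958740e-01  1.99583905e+00  2.99825378e-04
  6.50410621e-01  1.45497944e+00]
[0.44821628 0.1110428 ] [0.60667162 0.14131917]
[[0.26, 0.36], [0.3, 0.34], [0.33, 0.3], [0.36, 0.27], [0.39, 0.23], [0.41, 0.19], [0.42, 0.15], [0.44, 0.11], [0.45, 0.06], [0.45, 0.02], [0.45, -0.03], [0.44, -0.07], [0.43, -0.12], [0.42, -0.16], [0.4, -0.2], [0.38, -0.24]]
```

Emit:
move_arm:
  targets:
    - {"dx": 0.25, "dy": 0, "dz": -0.1, "rx": 0, "ry": 0, "rz": 0}
    - {"dx": 0.25, "dy": 0, "dz": 0, "rx": 0, "ry": 0, "rz": 0}
    - {"dx": 0.26, "dy": 0, "dz": 0.36, "rx": 0, "ry": 0, "rz": 0}
    - {"dx": 0.3, "dy": 0, "dz": 0.34, "rx": 0, "ry": 0, "rz": 0}
    - {"dx": 0.33, "dy": 0, "dz": 0.3, "rx": 0, "ry": 0, "rz": 0}
    - {"dx": 0.36, "dy": 0, "dz": 0.27, "rx": 0, "ry": 0, "rz": 0}
    - {"dx": 0.39, "dy": 0, "dz": 0.23, "rx": 0, "ry": 0, "rz": 0}
    - {"dx": 0.41, "dy": 0, "dz": 0.19, "rx": 0, "ry": 0, "rz": 0}
    - {"dx": 0, "dy": 0, "dz": 0, "rx": 0, "ry": 0, "rz": 0}
    - {"dx": 0, "dy": 0, "dz": 0, "rx": 0, "ry": 0, "rz": 0}

```text
t: 39.5
tcp_pos: [0.5006, 0.0602, 0.1551]
tool_rot: [1.0, -0.0, 0.001, 0.0]
force: [0.4, 0.5, 0.3]
finger_gap: -0.001
gripper_force: 0.0
```

```bash
python3 - <<'E'
from h import *
snap('side','s4.png',(195,140,315,250),5)
E
```

```text
(no output)
```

View pics/s4.png

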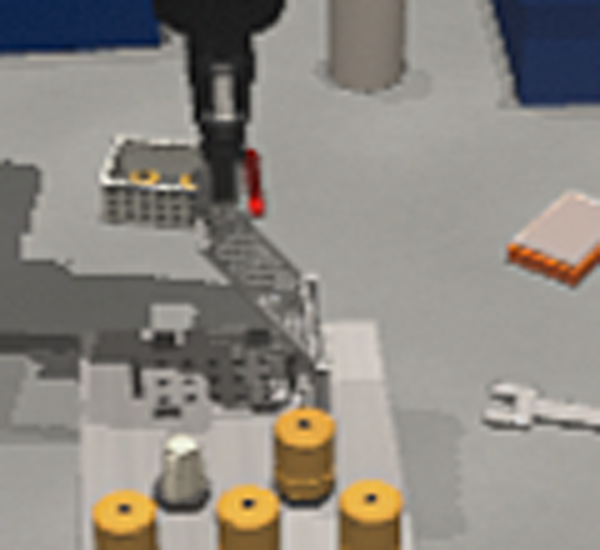

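Lid is opening to about 50°, the fingers sitting neatly between bar and mesh. Continue the arc.

Emit:
move_arm:
  targets:
    - {"dx": 0.42, "dy": 0, "dz": 0.15, "rx": 0, "ry": 0, "rz": 0}
    - {"dx": 0.44, "dy": 0, "dz": 0.11, "rx": 0, "ry": 0, "rz": 0}
    - {"dx": 0.45, "dy": 0, "dz": 0.06, "rx": 0, "ry": 0, "rz": 0}
    - {"dx": 0.45, "dy": 0, "dz": 0.02, "rx": 0, "ry": 0, "rz": 0}
    - {"dx": 0.45, "dy": 0, "dz": -0.03, "rx": 0, "ry": 0, "rz": 0}
    - {"dx": 0.44, "dy": 0, "dz": -0.07, "rx": 0, "ry": 0, "rz": 0}
    - {"dx": 0.43, "dy": 0, "dz": -0.12, "rx": 0, "ry": 0, "rz": 0}
    - {"dx": 0.42, "dy": 0, "dz": -0.16, "rx": 0, "ry": 0, "rz": 0}
    - {"dx": 0.4, "dy": 0, "dz": -0.2, "rx": 0, "ry": 0, "rz": 0}
    - {"dx": 0.38, "dy": 0, "dz": -0.24, "rx": 0, "ry": 0, "rz": 0}

```text
t: 40.8
tcp_pos: [0.6072, 0.0604, 0.1426]
tool_rot: [1.0, -0.0, 0.0, 0.0]
force: [-1.2, 0.7, 0.3]
finger_gap: -0.002
gripper_force: 0.4
```

Emit:
move_arm:
  targets:
    - {"dx": 0, "dy": 0, "dz": 0, "rx": 0, "ry": 0, "rz": 0}
    - {"dx": -0.1, "dy": 0, "dz": 0, "rx": 0, "ry": 0, "rz": 0}
    - {"dx": 0, "dy": 0, "dz": 0.8, "rx": 0, "ry": 0, "rz": 0}
    - {"dx": 0, "dy": 0, "dz": 1, "rx": 0, "ry": 0, "rz": 0}
    - {"dx": 0, "dy": 0, "dz": 1, "rx": 0, "ry": 0, "rz": 0}
    - {"dx": -1, "dy": 1, "dz": 0, "rx": 0, "ry": 0, "rz": 0}
    - {"dx": -1, "dy": 1, "dz": 0, "rx": 0, "ry": 0, "rz": 0}
    - {"dx": -1, "dy": 1, "dz": 0, "rx": 0, "ry": 0, "rz": 0}
    - {"dx": -1, "dy": 1, "dz": 0, "rx": 0, "ry": 0, "rz": 0}
    - {"dx": -1, "dy": 1, "dz": 0, "rx": 0, "ry": 0, "rz": 0}

```text
t: 42.05
tcp_pos: [0.4777, 0.1861, 0.2135]
tool_rot: [1.0, -0.0, 0.0, -0.0]
force: [0.8, -0.0, -0.5]
finger_gap: -0.001
gripper_force: 0.0
```

```bash
python3 - <<'E'
from h import *
snap('side','s5.png'); snap('top','t5.png')
a=cv2.imread('pics/s5.png')[150:250,195:295];b=cv2.imread('pics/t5.png')[180:260,225:325]
f=lambda i:cv2.resize(i,None,fx=4,fy=4,interpolation=2)
cv2.imwrite('pics/st5.png',np.hstack([f(a)[:320],f(b)]))
cv2.imwrite('pics/st5.png',np.hstack([np.vstack([f(a)]),np.vstack([f(b),np.zeros((80,400,3),np.uint8)])]))
E
```

```text
(no output)
```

View pics/st5.png

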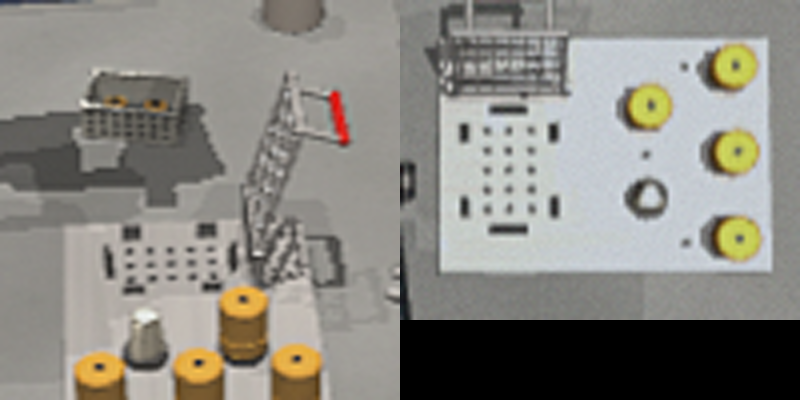

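```bash
python3 - <<'E'
from h import *
q=lambda u,v:(225+(u-400+.5)/4-.5,180+(v+.5)/4-.5)
r=lambda u,v:(195+(u+.5)/4-.5,150+(v+.5)/4-.5)
print(at('top',*q(509,169),.03))
print([at('top',*q(*p),.03) for p in [(508,109),(508,229),(464,168),(554.5,168)]])
print([at('side',*r(*p),.03) for p in [(131,232),(207,229),(134,288),(212,284),(109,262),(233,257)]])
E
```

```text
[0.4951 0.0619 0.03  ]
[array([0.5438, 0.0629, 0.03  ]), array([0.4467, 0.0625, 0.03  ]), array([0.4957, 0.0984, 0.03  ]), array([0.4961, 0.025 , 0.03  ])]
[array([0.4647, 0.092 , 0.03  ]), array([0.525 , 0.0926, 0.03  ]), array([0.4656, 0.0196, 0.03  ]), array([0.5251, 0.0211, 0.03  ]), array([0.4469, 0.0535, 0.03  ]), array([0.5433, 0.0544, 0.03  ])]
```

Emit:
move_arm:
  claw: 100
  newtons: 40
  targets:
    - {"dx": -0.04, "dy": 0.87, "dz": 0, "rx": 0, "ry": 0, "rz": -0.066}
    - {"dx": -0.04, "dy": 0.87, "dz": 0, "rx": 0, "ry": 0, "rz": -0.066}
    - {"dx": -0.04, "dy": 0.87, "dz": 0, "rx": 0, "ry": 0, "rz": -0.066}
    - {"dx": -0.04, "dy": 0.87, "dz": 0, "rx": 0, "ry": 0, "rz": -0.066}
    - {"dx": -0.04, "dy": 0.87, "dz": 0, "rx": 0, "ry": 0, "rz": -0.066}
    - {"dx": 0, "dy": 0, "dz": -1, "rx": 0, "ry": 0, "rz": 0}
    - {"dx": 0, "dy": 0, "dz": -1, "rx": 0, "ry": 0, "rz": 0}
    - {"dx": 0, "dy": 0, "dz": -1, "rx": 0, "ry": 0, "rz": 0}
    - {"dx": 0, "dy": 0, "dz": -1, "rx": 0, "ry": 0, "rz": 0}
    - {"dx": 0, "dy": 0, "dz": -1, "rx": 0, "ry": 0, "rz": 0}

```text
t: 43.4
tcp_pos: [0.4748, 0.2938, 0.0876]
tool_rot: [0.996, -0.087, 0.001, -0.0]
force: [0.6, -0.2, -0.1]
finger_gap: 0.996
gripper_force: 0.0
```

Emit:
move_arm:
  targets:
    - {"dx": -0.08, "dy": 0.04, "dz": -0.9, "rx": 0, "ry": 0, "rz": 0}
    - {"dx": 0, "dy": 0, "dz": -0.9, "rx": 0, "ry": 0, "rz": 0}
    - {"dx": 0, "dy": 0, "dz": -0.8, "rx": 0, "ry": 0, "rz": 0}
    - {"dx": 0, "dy": 0, "dz": -0.5, "rx": 0, "ry": 0, "rz": 0}
    - {"dx": 0, "dy": 0, "dz": -0.3, "rx": 0, "ry": 0, "rz": 0}
    - {"dx": 0, "dy": 0, "dz": 0, "rx": 0, "ry": 0, "rz": 0}
    - {"dx": 0, "dy": 0, "dz": 0, "rx": 0, "ry": 0, "rz": 0}
    - {"dx": 0, "dy": 0, "dz": 0, "rx": 0, "ry": 0, "rz": 0}
    - {"dx": 0, "dy": 0, "dz": 0, "rx": 0, "ry": 0, "rz": 0}
    - {"dx": 0, "dy": 0, "dz": 0, "rx": 0, "ry": 0, "rz": 0}

```text
t: 44.65
tcp_pos: [0.472, 0.2953, 0.0033]
tool_rot: [0.996, -0.087, 0.0, -0.0]
force: [0.1, -0.1, 0.6]
finger_gap: 0.998
gripper_force: 0.0
```

Emit:
move_arm:
  claw: 0
  targets:
    - {"dx": 0, "dy": 0, "dz": 0, "rx": 0, "ry": 0, "rz": 0}
    - {"dx": 0, "dy": 0, "dz": 0, "rx": 0, "ry": 0, "rz": 0}
    - {"dx": 0, "dy": 0, "dz": 0, "rx": 0, "ry": 0, "rz": 0}
    - {"dx": 0, "dy": 0, "dz": 0, "rx": 0, "ry": 0, "rz": 0}
    - {"dx": 0, "dy": 0, "dz": 0, "rx": 0, "ry": 0, "rz": 0}
    - {"dx": 0, "dy": 0, "dz": 0, "rx": 0, "ry": 0, "rz": 0}
    - {"dx": 0, "dy": 0, "dz": 0, "rx": 0, "ry": 0, "rz": 0}
    - {"dx": 0, "dy": 0, "dz": 0, "rx": 0, "ry": 0, "rz": 0}
    - {"dx": 0, "dy": 0, "dz": 0, "rx": 0, "ry": 0, "rz": 0}
    - {"dx": 0, "dy": 0, "dz": 0, "rx": 0, "ry": 0, "rz": 0}

```text
t: 45.9
tcp_pos: [0.4723, 0.2955, 0.0034]
tool_rot: [0.996, -0.087, 0.0, -0.0]
force: [-1.0, 2.3, 5.8]
finger_gap: 0.694
gripper_force: 44.0
```

Emit:
move_arm:
  targets:
    - {"dx": 0, "dy": 0, "dz": 0.1, "rx": 0, "ry": 0, "rz": 0}
    - {"dx": 0, "dy": 0, "dz": 0.2, "rx": 0, "ry": 0, "rz": 0}
    - {"dx": 0, "dy": 0, "dz": 0.3, "rx": 0, "ry": 0, "rz": 0}
    - {"dx": 0, "dy": 0, "dz": 0.4, "rx": 0, "ry": 0, "rz": 0}
    - {"dx": 0, "dy": 0, "dz": 0.4, "rx": 0, "ry": 0, "rz": 0}
    - {"dx": 0, "dy": 0, "dz": 0.4, "rx": 0, "ry": 0, "rz": 0}
    - {"dx": 0, "dy": 0, "dz": 0.4, "rx": 0, "ry": 0, "rz": 0}
    - {"dx": 0, "dy": 0, "dz": 0.2, "rx": 0, "ry": 0, "rz": 0}
    - {"dx": 0, "dy": 0, "dz": 0.1, "rx": 0, "ry": 0, "rz": 0}
    - {"dx": 0, "dy": 0, "dz": 0, "rx": 0, "ry": 0, "rz": 0}

```text
t: 47.15
tcp_pos: [0.4719, 0.2951, 0.0656]
tool_rot: [0.996, -0.087, -0.0, 0.0]
force: [0.3, -0.1, -2.5]
finger_gap: 0.703
gripper_force: 43.4
```

```bash
python3 - <<'E'
from h import *
snap('side','s6.png'); snap('top','t6.png')
a=cv2.imread('pics/s6.png')[130:230,195:295];b=cv2.imread('pics/t6.png')[180:260,150:250]
f=lambda i:cv2.resize(i,None,fx=4,fy=4,interpolation=2)
cv2.imwrite('pics/st6.png',np.hstack([f(a),np.vstack([f(b),np.zeros((80,400,3),np.uint8)])]))
E
```

```text
(no output)
```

View pics/st6.png

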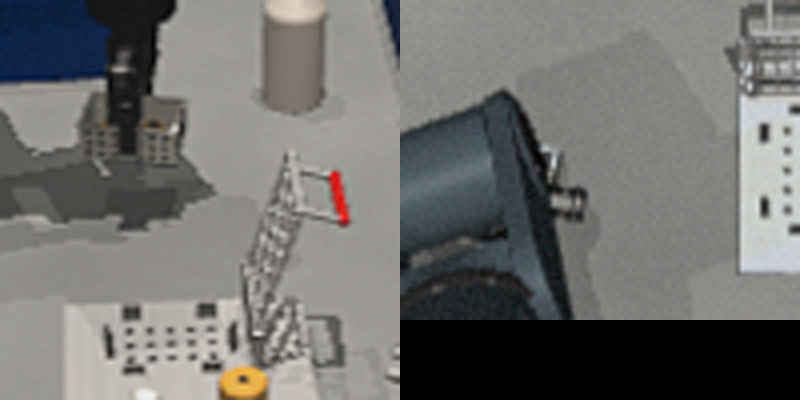

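```bash
python3 - <<'E'
from h import *
def r(p): u=px('side',p); return ((u-[195,130]+.5)*4-.5).round(0)
a=np.deg2rad(-10);R=np.array([[np.cos(a),-np.sin(a)],[np.sin(a),np.cos(a)]])
c=np.array([.472,.295])
for z in (.0622,.0962):
  for s in [(-.042,-.03),(.042,-.03),(.042,.03),(-.042,.03)]: print(z,s,r([*(c+R@s),z]))
print('finger front mid',r([*(c+R@[0,-.042]),.085]))
E
python3 - <<'E'
import cv2
b=cv2.imread('pics/s6.png')[145:177,208:250]
cv2.imwrite('pics/b6.png',cv2.resize(b,None,fx=14,fy=14,interpolation=2))
E
```

```text
0.0622 (-0.042, -0.03) [ 80. 159.]
0.0622 (0.042, -0.03) [177. 166.]
0.0622 (0.042, 0.03) [186. 130.]
0.0622 (-0.042, 0.03) [ 92. 124.]
0.0962 (-0.042, -0.03) [ 79. 125.]
0.0962 (0.042, -0.03) [177. 132.]
0.0962 (0.042, 0.03) [186.  96.]
0.0962 (-0.042, 0.03) [91. 90.]
finger front mid [126. 147.]
```

View pics/b6.png

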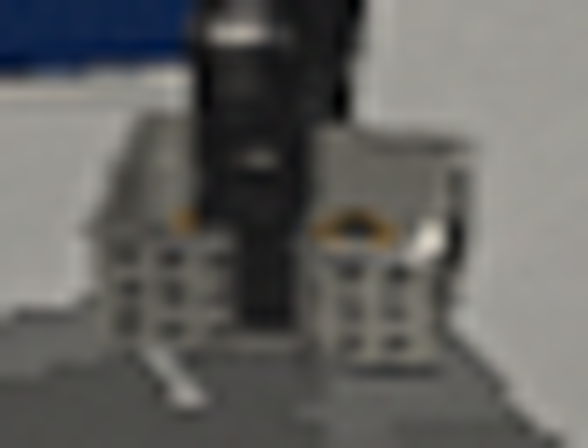

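Basket is held level and centred in the grip (front bottom corners within 1 px of prediction), nuts inside. Carry it over.

Emit:
move_arm:
  targets:
    - {"dx": 0.09, "dy": -0.2, "dz": 0, "rx": 0, "ry": 0, "rz": 0.035}
    - {"dx": 0.09, "dy": -0.4, "dz": 0, "rx": 0, "ry": 0, "rz": 0.035}
    - {"dx": 0.09, "dy": -0.6, "dz": 0, "rx": 0, "ry": 0, "rz": 0.035}
    - {"dx": 0.09, "dy": -0.6, "dz": 0, "rx": 0, "ry": 0, "rz": 0.035}
    - {"dx": 0.09, "dy": -0.6, "dz": 0, "rx": 0, "ry": 0, "rz": 0.035}
    - {"dx": 0.09, "dy": -0.6, "dz": 0, "rx": 0, "ry": 0, "rz": 0.035}
    - {"dx": 0.09, "dy": -0.6, "dz": 0, "rx": 0, "ry": 0, "rz": 0.035}
    - {"dx": 0.1, "dy": -0.6, "dz": 0, "rx": 0, "ry": 0, "rz": 0.035}
    - {"dx": 0.1, "dy": -0.6, "dz": 0, "rx": 0, "ry": 0, "rz": 0.035}
    - {"dx": 0.1, "dy": -0.6, "dz": 0, "rx": 0, "ry": 0, "rz": 0.035}

```text
t: 48.5
tcp_pos: [0.4953, 0.1589, 0.0655]
tool_rot: [1.0, 0.005, -0.0, 0.0]
force: [-0.6, -0.4, -2.3]
finger_gap: 0.696
gripper_force: 43.4
```

Emit:
move_arm:
  targets:
    - {"dx": 0, "dy": -0.6, "dz": 0, "rx": 0, "ry": 0, "rz": 0}
    - {"dx": 0, "dy": -0.6, "dz": 0, "rx": 0, "ry": 0, "rz": 0}
    - {"dx": 0, "dy": -0.6, "dz": 0, "rx": 0, "ry": 0, "rz": 0}
    - {"dx": 0, "dy": -0.6, "dz": 0, "rx": 0, "ry": 0, "rz": 0}
    - {"dx": 0, "dy": -0.6, "dz": 0, "rx": 0, "ry": 0, "rz": 0}
    - {"dx": 0, "dy": -0.5, "dz": 0, "rx": 0, "ry": 0, "rz": 0}
    - {"dx": 0, "dy": -0.3, "dz": 0, "rx": 0, "ry": 0, "rz": 0}
    - {"dx": 0, "dy": -0.16, "dz": 0, "rx": 0, "ry": 0, "rz": 0}
    - {"dx": 0, "dy": 0, "dz": 0, "rx": 0, "ry": 0, "rz": 0}
    - {"dx": 0, "dy": 0, "dz": 0, "rx": 0, "ry": 0, "rz": 0}

```text
t: 49.75
tcp_pos: [0.4951, 0.0615, 0.0656]
tool_rot: [1.0, 0.005, -0.0, -0.0]
force: [0.4, 0.0, -2.3]
finger_gap: 0.699
gripper_force: 43.4
```

```bash
python3 - <<'E'
from h import *
s=sensors.sense();print(s['tcp_pos'],s['tool_rot'],s['finger_gap'])
snap('side','s7.png',(195,150,295,250),6)
E
```

```text
[0.49512384 0.06148907 0.06555844] [ 9.99987359e-01  5.02780409e-03 -2.21619099e-05 -4.81538644e-05] 0.6987407406404248
```

View pics/s7.png

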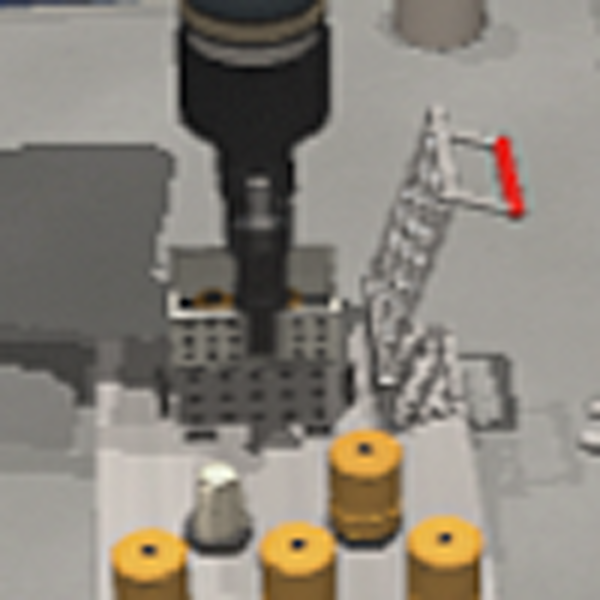

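Basket level above the bay, guides visible around it. Lower it.

Emit:
move_arm:
  targets:
    - {"dx": 0, "dy": 0, "dz": -0.15, "rx": 0, "ry": 0, "rz": 0}
    - {"dx": 0, "dy": 0, "dz": -0.25, "rx": 0, "ry": 0, "rz": 0}
    - {"dx": 0, "dy": 0, "dz": -0.25, "rx": 0, "ry": 0, "rz": 0}
    - {"dx": 0, "dy": 0, "dz": -0.2, "rx": 0, "ry": 0, "rz": 0}
    - {"dx": 0, "dy": 0, "dz": -0.2, "rx": 0, "ry": 0, "rz": 0}
    - {"dx": 0, "dy": 0, "dz": -0.15, "rx": 0, "ry": 0, "rz": 0}
    - {"dx": 0, "dy": 0, "dz": -0.15, "rx": 0, "ry": 0, "rz": 0}
    - {"dx": 0, "dy": 0, "dz": -0.1, "rx": 0, "ry": 0, "rz": 0}
    - {"dx": 0, "dy": 0, "dz": -0.1, "rx": 0, "ry": 0, "rz": 0}
    - {"dx": 0, "dy": 0, "dz": 0, "rx": 0, "ry": 0, "rz": 0}

```text
t: 51.05
tcp_pos: [0.4951, 0.0612, 0.0267]
tool_rot: [1.0, 0.005, -0.0, -0.0]
force: [-0.5, 0.2, -2.4]
finger_gap: 0.697
gripper_force: 43.4
```

Emit:
move_arm:
  targets:
    - {"dx": 0, "dy": 0, "dz": -0.05, "rx": 0, "ry": 0, "rz": 0}
    - {"dx": 0, "dy": 0, "dz": -0.05, "rx": 0, "ry": 0, "rz": 0}
    - {"dx": 0, "dy": 0, "dz": -0.05, "rx": 0, "ry": 0, "rz": 0}
    - {"dx": 0, "dy": 0, "dz": 0, "rx": 0, "ry": 0, "rz": 0}
    - {"dx": 0, "dy": 0, "dz": 0, "rx": 0, "ry": 0, "rz": 0}
    - {"dx": 0, "dy": 0, "dz": 0, "rx": 0, "ry": 0, "rz": 0}
    - {"dx": 0, "dy": 0, "dz": 0, "rx": 0, "ry": 0, "rz": 0}
    - {"dx": 0, "dy": 0, "dz": 0, "rx": 0, "ry": 0, "rz": 0}
    - {"dx": 0, "dy": 0, "dz": 0, "rx": 0, "ry": 0, "rz": 0}
    - {"dx": 0, "dy": 0, "dz": 0, "rx": 0, "ry": 0, "rz": 0}

```text
t: 52.3
tcp_pos: [0.4952, 0.0612, 0.0235]
tool_rot: [1.0, 0.005, 0.0, 0.0]
force: [-1.3, -0.7, 5.4]
finger_gap: 0.697
gripper_force: 44.2
```

Emit:
move_arm:
  claw: 95
  targets:
    - {"dx": 0, "dy": 0, "dz": 0, "rx": 0, "ry": 0, "rz": 0}
    - {"dx": 0, "dy": 0, "dz": 0, "rx": 0, "ry": 0, "rz": 0}
    - {"dx": 0, "dy": 0, "dz": 0, "rx": 0, "ry": 0, "rz": 0}
    - {"dx": 0, "dy": 0, "dz": 0, "rx": 0, "ry": 0, "rz": 0}
    - {"dx": 0, "dy": 0, "dz": 0.2, "rx": 0, "ry": 0, "rz": 0}
    - {"dx": 0, "dy": 0, "dz": 0.4, "rx": 0, "ry": 0, "rz": 0}
    - {"dx": 0, "dy": 0, "dz": 0.8, "rx": 0, "ry": 0, "rz": 0}
    - {"dx": 0, "dy": 0, "dz": 1, "rx": 0, "ry": 0, "rz": 0}
    - {"dx": 0, "dy": 0, "dz": 1, "rx": 0, "ry": 0, "rz": 0}
    - {"dx": 0, "dy": 0, "dz": 1, "rx": 0, "ry": 0, "rz": 0}

```text
t: 53.55
tcp_pos: [0.4951, 0.0612, 0.1346]
tool_rot: [1.0, 0.005, 0.0, 0.0]
force: [-0.4, 0.5, -0.2]
finger_gap: 0.95
gripper_force: 0.0
```

Emit:
move_arm:
  claw: 0
  newtons: 30
  targets:
    - {"dx": 0, "dy": 0, "dz": 1, "rx": 0, "ry": 0, "rz": 0}
    - {"dx": 0, "dy": 0, "dz": 1, "rx": 0, "ry": 0, "rz": 0}
    - {"dx": 0, "dy": 0, "dz": 1, "rx": 0, "ry": 0, "rz": 0}
    - {"dx": 0, "dy": 0, "dz": 0.5, "rx": 0, "ry": 0, "rz": 0}
    - {"dx": 1, "dy": 0, "dz": 0, "rx": 0, "ry": 0, "rz": 0}
    - {"dx": 1, "dy": 0, "dz": 0, "rx": 0, "ry": 0, "rz": 0}
    - {"dx": 1, "dy": 0, "dz": 0, "rx": 0, "ry": 0, "rz": 0}
    - {"dx": 1, "dy": 0, "dz": 0, "rx": 0, "ry": 0, "rz": 0}
    - {"dx": 1, "dy": 0, "dz": 0, "rx": 0, "ry": 0, "rz": 0}
    - {"dx": 1, "dy": 0, "dz": 0, "rx": 0, "ry": 0, "rz": 0}

```text
t: 54.8
tcp_pos: [0.6454, 0.0612, 0.2201]
tool_rot: [1.0, 0.005, -0.001, -0.0]
force: [-0.6, -0.2, -0.7]
finger_gap: 0.003
gripper_force: 0.0
```

```bash
python3 - <<'E'
from h import *
s=sensors.sense();print(s['tcp_pos'])
snap('side','s8.png',(195,150,295,250),6)
hx=.558;p=[]
for th in np.r_[1.9:-.05:19j]:
    f=th+.327; p.append((hx-.1119*np.cos(f)+.016,.06+.1119*np.sin(f)-.008))
p=np.array(p);print(p[0],p[-1]);print((np.diff(p,axis=0)/.025).round(2).tolist())
E
```

```text
[0.64539438 0.06120925 0.2201302 ]
[0.64227169 0.14065995] [0.46636561 0.08260143]
[[-0.4, 0.27], [-0.43, 0.23], [-0.45, 0.18], [-0.47, 0.13], [-0.48, 0.08], [-0.48, 0.03], [-0.48, -0.02], [-0.48, -0.08], [-0.47, -0.13], [-0.45, -0.18], [-0.43, -0.22], [-0.4, -0.27], [-0.37, -0.31], [-0.34, -0.35], [-0.3, -0.38], [-0.25, -0.41], [-0.21, -0.44], [-0.16, -0.46]]
```

View pics/s8.png

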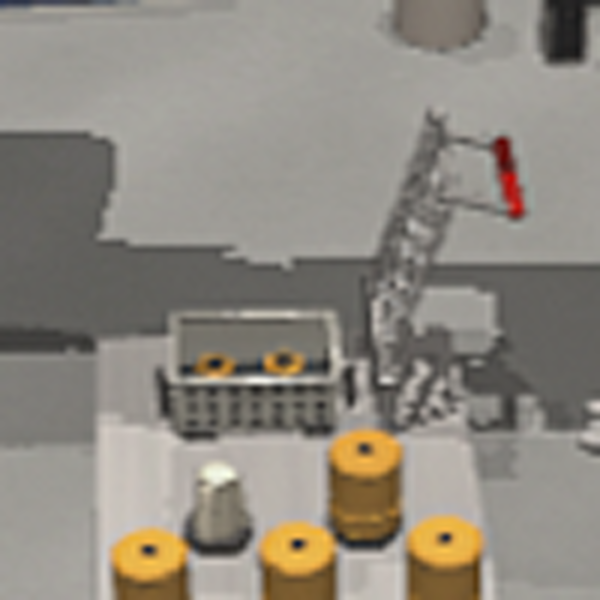

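Basket stands level between the guides with nuts in it. Go down beyond the bar and push the lid shut.

Emit:
move_arm:
  targets:
    - {"dx": 0.3, "dy": 0, "dz": 0, "rx": 0, "ry": 0, "rz": 0}
    - {"dx": 0, "dy": 0, "dz": -1, "rx": 0, "ry": 0, "rz": 0}
    - {"dx": 0, "dy": 0, "dz": -1, "rx": 0, "ry": 0, "rz": 0}
    - {"dx": 0, "dy": 0, "dz": -0.8, "rx": 0, "ry": 0, "rz": 0}
    - {"dx": 0, "dy": 0, "dz": -0.4, "rx": 0, "ry": 0, "rz": 0}
    - {"dx": -0.3, "dy": 0, "dz": 0, "rx": 0, "ry": 0, "rz": 0}
    - {"dx": -0.4, "dy": 0, "dz": 0.27, "rx": 0, "ry": 0, "rz": 0}
    - {"dx": -0.43, "dy": 0, "dz": 0.23, "rx": 0, "ry": 0, "rz": 0}
    - {"dx": -0.45, "dy": 0, "dz": 0.18, "rx": 0, "ry": 0, "rz": 0}
    - {"dx": -0.47, "dy": 0, "dz": 0.13, "rx": 0, "ry": 0, "rz": 0}

```text
t: 56.1
tcp_pos: [0.6016, 0.0611, 0.1623]
tool_rot: [1.0, 0.005, 0.002, 0.0]
force: [2.5, -0.6, 0.7]
finger_gap: 0.003
gripper_force: 0.9
```

Emit:
move_arm:
  targets:
    - {"dx": -0.48, "dy": 0, "dz": 0.08, "rx": 0, "ry": 0, "rz": 0}
    - {"dx": -0.48, "dy": 0, "dz": 0.03, "rx": 0, "ry": 0, "rz": 0}
    - {"dx": -0.48, "dy": 0, "dz": -0.02, "rx": 0, "ry": 0, "rz": 0}
    - {"dx": -0.48, "dy": 0, "dz": -0.08, "rx": 0, "ry": 0, "rz": 0}
    - {"dx": -0.47, "dy": 0, "dz": -0.13, "rx": 0, "ry": 0, "rz": 0}
    - {"dx": -0.45, "dy": 0, "dz": -0.18, "rx": 0, "ry": 0, "rz": 0}
    - {"dx": -0.43, "dy": 0, "dz": -0.22, "rx": 0, "ry": 0, "rz": 0}
    - {"dx": -0.4, "dy": 0, "dz": -0.27, "rx": 0, "ry": 0, "rz": 0}
    - {"dx": -0.37, "dy": 0, "dz": -0.31, "rx": 0, "ry": 0, "rz": 0}
    - {"dx": -0.34, "dy": 0, "dz": -0.35, "rx": 0, "ry": 0, "rz": 0}

```text
t: 57.35
tcp_pos: [0.4913, 0.0612, 0.124]
tool_rot: [1.0, 0.005, -0.0, -0.0]
force: [0.2, -0.0, -0.8]
finger_gap: -0.004
gripper_force: 0.3
```

Emit:
move_arm:
  targets:
    - {"dx": -0.3, "dy": 0, "dz": -0.38, "rx": 0, "ry": 0, "rz": 0}
    - {"dx": -0.25, "dy": 0, "dz": -0.41, "rx": 0, "ry": 0, "rz": 0}
    - {"dx": -0.21, "dy": 0, "dz": -0.42, "rx": 0, "ry": 0, "rz": 0}
    - {"dx": 0.15, "dy": 0, "dz": 0, "rx": 0, "ry": 0, "rz": 0}
    - {"dx": 0, "dy": 0, "dz": 1, "rx": 0, "ry": 0, "rz": 0}
    - {"dx": 0, "dy": 0, "dz": 0.8, "rx": 0, "ry": 0, "rz": 0}
    - {"dx": -0.45, "dy": 0, "dz": 0, "rx": 0, "ry": 0, "rz": 0}
    - {"dx": -0.5, "dy": 0, "dz": 0, "rx": 0, "ry": 0, "rz": 0}
    - {"dx": 0, "dy": 0, "dz": 0, "rx": 0, "ry": 0, "rz": 0}
    - {"dx": 0, "dy": 0, "dz": 0, "rx": 0, "ry": 0, "rz": 0}

```text
t: 58.6
tcp_pos: [0.4527, 0.0612, 0.1388]
tool_rot: [1.0, 0.005, -0.0, -0.0]
force: [-0.5, 0.9, 0.1]
finger_gap: 0.006
gripper_force: 0.0
```

Emit:
move_arm:
  targets:
    - {"dx": 0, "dy": 0, "dz": -0.5, "rx": 0, "ry": 0, "rz": 0}
    - {"dx": 0, "dy": 0, "dz": -0.4, "rx": 0, "ry": 0, "rz": 0}
    - {"dx": 0, "dy": 0, "dz": -0.2, "rx": 0, "ry": 0, "rz": 0}
    - {"dx": 0, "dy": 0, "dz": -0.15, "rx": 0, "ry": 0, "rz": 0}
    - {"dx": 0, "dy": 0, "dz": -0.1, "rx": 0, "ry": 0, "rz": 0}
    - {"dx": 0, "dy": 0, "dz": -0.1, "rx": 0, "ry": 0, "rz": 0}
    - {"dx": 0, "dy": 0, "dz": -0.05, "rx": 0, "ry": 0, "rz": 0}
    - {"dx": 0, "dy": 0, "dz": 0, "rx": 0, "ry": 0, "rz": 0}
    - {"dx": 0, "dy": 0, "dz": 0, "rx": 0, "ry": 0, "rz": 0}
    - {"dx": 0, "dy": 0, "dz": 0, "rx": 0, "ry": 0, "rz": 0}

```text
t: 59.85
tcp_pos: [0.4531, 0.0612, 0.1019]
tool_rot: [1.0, 0.005, 0.0, 0.0]
force: [-0.2, -1.3, 0.3]
finger_gap: 0.001
gripper_force: 0.0
```

Emit:
move_arm:
  targets:
    - {"dx": 0, "dy": 0, "dz": -0.06, "rx": 0, "ry": 0, "rz": 0}
    - {"dx": 0, "dy": 0, "dz": -0.06, "rx": 0, "ry": 0, "rz": 0}
    - {"dx": 0, "dy": 0, "dz": -0.06, "rx": 0, "ry": 0, "rz": 0}
    - {"dx": 0, "dy": 0, "dz": 0, "rx": 0, "ry": 0, "rz": 0}
    - {"dx": 0, "dy": 0, "dz": 0, "rx": 0, "ry": 0, "rz": 0}
    - {"dx": 0, "dy": 0, "dz": 0, "rx": 0, "ry": 0, "rz": 0}
    - {"dx": 0, "dy": 0, "dz": 0, "rx": 0, "ry": 0, "rz": 0}
    - {"dx": 0, "dy": 0, "dz": 0, "rx": 0, "ry": 0, "rz": 0}
    - {"dx": 0, "dy": 0, "dz": 0, "rx": 0, "ry": 0, "rz": 0}
    - {"dx": 0, "dy": 0, "dz": 0, "rx": 0, "ry": 0, "rz": 0}

```text
t: 61.1
tcp_pos: [0.4531, 0.0612, 0.1001]
tool_rot: [1.0, 0.005, 0.001, 0.0]
force: [-6.1, 0.4, 28.6]
finger_gap: 0.002
gripper_force: 14.5
```

```bash
python3 - <<'E'
from h import *
snap('side','s9.png',(195,150,295,250),6)
E
```

View pics/s9.png

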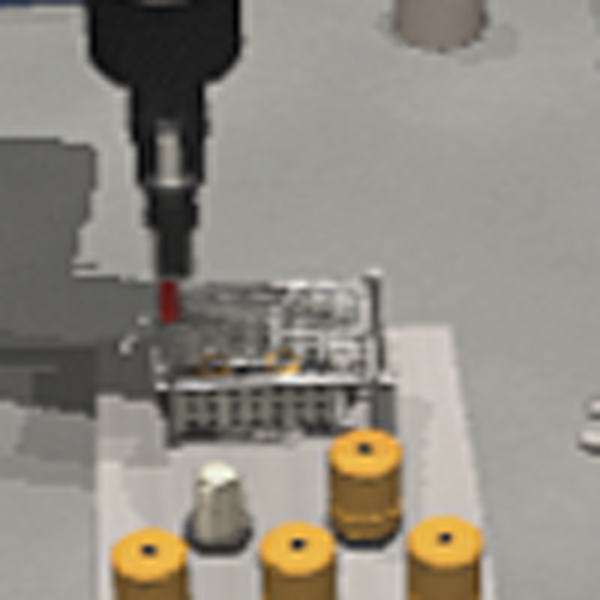

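Lid is level and stopped hard under 29 N at the bar's shut height: shut. Withdraw.

Emit:
move_arm:
  targets:
    - {"dx": 0, "dy": 0, "dz": 0.3, "rx": 0, "ry": 0, "rz": 0}
    - {"dx": 0, "dy": 0, "dz": 1, "rx": 0, "ry": 0, "rz": 0}
    - {"dx": 0, "dy": 0, "dz": 1, "rx": 0, "ry": 0, "rz": 0}
    - {"dx": 0, "dy": 0, "dz": 1, "rx": 0, "ry": 0, "rz": 0}
    - {"dx": 0, "dy": 0, "dz": 1, "rx": 0, "ry": 0, "rz": 0}
    - {"dx": 0, "dy": 1, "dz": 1, "rx": 0, "ry": 0, "rz": 0}
    - {"dx": 0, "dy": 1, "dz": 0, "rx": 0, "ry": 0, "rz": 0}
    - {"dx": 0, "dy": 1, "dz": 0, "rx": 0, "ry": 0, "rz": 0}
    - {"dx": 0, "dy": 1, "dz": 0, "rx": 0, "ry": 0, "rz": 0}
    - {"dx": 0, "dy": 0, "dz": 0, "rx": 0, "ry": 0, "rz": 0}

```text
t: 62.4
tcp_pos: [0.4526, 0.1623, 0.2296]
tool_rot: [1.0, 0.006, -0.0, -0.0]
force: [-0.1, -0.4, -0.1]
finger_gap: 0.0
gripper_force: 0.0
```

```bash
python3 - <<'E'
from h import *
caps('top');caps('side',.025)
for n in ('top','side'):
    im=cams.snapshot(n).astype(int);y,x=np.where((im[...,0]>130)&(im[...,1]<60)&(im[...,2]<60))
    k=(x>200)&(x<300)&(y>180)&(y<240);
    if k.any(): print(n,x[k].mean(),y[k].mean(),k.sum(),at(n,x[k].mean(),y[k].mean(),.096+.003))
E
```

```text
top [ 0.5783 -0.1195  0.043 ] [303, 191, 11, 11, 90]
top [ 0.5454 -0.0506  0.043 ] [282, 201, 11, 11, 91]
top [ 0.5094 -0.1206  0.043 ] [304, 213, 11, 10, 83]
top [ 0.4403 -0.1212  0.043 ] [304, 234, 11, 11, 87]
side [ 0.5458 -0.0194  0.025 ] [250, 221, 12, 19, 177]
side [ 0.5097 -0.0897  0.025 ] [238, 237, 13, 19, 191]
side [ 0.5792 -0.0897  0.025 ] [263, 236, 12, 19, 192]
side [ 0.4391 -0.09    0.025 ] [214, 238, 13, 19, 183]
top 252.0 235.0327868852459 61 [0.4513 0.0617 0.099 ]
side 224.87878787878788 195.8181818181818 33 [0.4582 0.0586 0.099 ]
```

```bash
python3 -c "
from h import *
print(order.sign_off())"
```

```text
the job is handed in; nothing more can be done
None
```

The job is handed in at about 62 s: all four caps are pressed home on their own spigots, the basket is set down in its bay and released, and the lid is shut over it. I last saw only two of the four nuts, because the basket's front wall hid the other two.

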